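# Hang the lantern over the dominoes table

### The job

Swing the lantern's folded handle upright while the lantern stays standing on the table, then lift the lantern by its handle and hang it by the handle in the hook of the stand, let go and wait until it hangs level and has stopped swinging. Do not tip the lantern over, and leave the dominoes, the cup on its coaster and the ashtray where they are.

Things in the scene. Friction and masses are not known exactly. Their poses are not given: they have to be found in the camera images.
- lantern: Round battery lantern standing on the table: grey base and cap 100 mm in diameter, glass cylinder (85 mm) between, 112 mm high to the cap's top, loose, about 0.45 kg. Origin: centre of its underside; z up. Handle pivots: two studs at y = +-60 mm, 100 mm above the underside. The handle lies folded towards the lantern's own -x side, which faces roughly towards the robot.
- handle (a joint): Swing handle of the lantern, an inverted U of 10 mm round bamboo, 130 mm wide overall, 90 mm from pivot axis to the top bar's centre line, turning about the lantern's y. 0 = folded, sticking out level to the lantern's -x; +1.57 = upright; range -0.4 to 3.54; starts within 0.3 of level. Friction 0.02 N m: it stays where it is left; when lifted, the lantern turns under it to hang plumb.
- handle_mid (a point): Middle of the handle's top bar, on the rod's centre line; moves with the handle. x axis: from the bar to the pivot axis; y: along the bar. The bar is straight for 38 mm each side of here, then rounds into the legs. Folded: 35 mm clear between bar and lantern body. Upright: this point is 190 mm above the lantern's underside, 73 mm clear between the cap and the bar's underside.
- stand: Heavy dark steel hook stand, immovable. Origin: on the table below the hook's low point. Foot disc 160 mm across, 14 mm high, centred 40 mm to its +x; 16 mm post at x = +105 mm, 262 mm high. From the post a 10 mm round arm slopes down a little to the low point, then turns up to a 14 mm ball end at x = -34 mm, top 269 mm high. That open end (-x) faces roughly the robot; nothing is above it.
- hook_low (a point): Low point of the hook, on the upper surface of its 10 mm rod, 235 mm above the table; the handle's bar should rest here, crosswise to the arm. Its x axis points along the arm towards the post. Let go here, the lantern swings gently for some 3 s.
- domino_mid: Middle one of five loose ivory dominoes laid as a cross on the table, each 48 x 24 x 10 mm. Origin: centre of its underside, x along its length.
- domino_left: Domino of the cross, 38 mm to +y of the middle one, lying along y. Origin: centre of its underside.
- domino_right: Domino of the cross, 38 mm to -y of the middle one, lying along y. Origin: centre of its underside.
- domino_far: Domino of the cross, 50 mm to +x of the middle one. Origin: centre of its underside.
- domino_near: Domino of the cross, 50 mm to -x of the middle one. Origin: centre of its underside.
- ashtray: Round glass ashtray, 112 mm in diameter, 34 mm high, loose. Origin: centre of its underside.
- cup: Aluminium cup, 74 mm across the rim, 85 mm high, loose, standing on the 5 mm coaster. Origin: centre of its underside.
- coaster: Orange round coaster, 96 mm in diameter, 5 mm thick, loose, under the cup. Origin: centre of its underside.
Things that resemble listed ones, but are neither listed nor needed, are in the scene too. Several things have the shape of the lantern; the one meant has the colours described above.

How it is judged:
By the outcome, as a careful person would: the job done as asked, in the order asked, and still so for the second after the job is handed in, with the robot touching nothing.
It also fails if it takes over 72 s, if anything falls off the work surface, if the arm or the gripper's body presses on something with over 40 N, if the wrist force passes 120 N, or if a joint passes its speed limit or range.

### The arm

A 7-joint arm with a two-finger parallel gripper is mounted at the origin on the work surface. World frame = base frame: x ahead of the robot, y to its left, z up, the work surface at z = 0. Lengths are in m, angles in rad, forces in N, time in s.
With the tool pointing down it reaches from about 0.425 to 1.025 m from the base axis. Payload 9.4 kg.
Tool frame: the origin (TCP) lies midway between the tips of the shut fingers; the grasp point (between the pads) lies 19 mm behind it; x points along the fingers, y is the direction in which the jaws open and shut, and the axes are right-handed (so a half turn about x gives the same grasp; the last joint's range is limited). The gripper opens to 85 mm and grips with 20 to 120 N. Pads are 22 mm wide; open, the fingers measure 114 mm over their backs; the gripper's body (76 mm by 85 mm) begins 54 mm behind the grasp point. The pads swing forward as they close: fully open they stand 13 mm farther back than shut.
Start: joints at [-1.211, 0.599, -0.003, 1.599, 0.002, 0.943, -0.08], TCP at [0.307, 0.657, 0.231] pointing down, gripper open.
Joint ranges: [-2.57, 2.57], [-0.35, 1.97], [-1.29, 1.29], [0.11, 2.56], [-1.05, 4.19], [0.11, 1.86], [-2.63, 2.63]. Speed limits (rad/s): [2.22, 2.22, 3.01, 3.01, 3.14, 3.14, 3.14].

### API

Orientations are given as [roll, pitch, yaw] about the fixed x, y, z axes, in that order (R = Rz(yaw) Ry(pitch) Rx(roll)).
In Python, from station import robot gives the robot as it stands.
- The arm moves only by the tool play_rows, never from a script. Its argument "motion" is one flat list of numbers, 4 for each row, row after row: the shift along the tool's x, y, z in m, then the turn about the tool's x in rad. In form: [tx, ty, tz, yaw, tx, ty, tz, yaw, ...]. A call has 1 to 10 rows; each row shifts and turns the pose as measured when the row begins, along the tool's axes as they then stand; what a row does not reach is not made up. A row lasts 1/10 s, in which the tool goes at most 50 mm and 8.59 degrees, less where a joint would pass 70% of its speed; a pose out of reach is approached as far as the arm can. A call with a gripper value outside its range is refused whole. "fingers" is the opening in per cent of the stroke, from 0 (shut) to 100 (fully open), set as the call begins (left out, the last holds). The fingers move at their own pace and stop on an object; "force" is the grip in N (left out, the last holds). Time passes only in rows, so rows that do not move let the fingers close. It gives the time, the measured TCP pose, the force and the opening at its end, in the units of the state.
- robot.sense(): the state, without advancing time (a new reading comes with each control period).
- robot.camera(name): name is "scene" or "top"; returns the picture (480x640x3 uint8, red, green, blue); there is no depth.
- robot.get_calibration(name): a dict with "K" (3x3 intrinsics, pixels), "extrinsics" (4x4, takes a point from camera to world coordinates). Camera axes: x right, y down, z forward; pixel columns grow to the right and rows downward; lengths in m; the calibration is good to about 2 mm. A picture is of the moment at which its call begins. get_calibration takes no time and is no camera call.
- robot.hand_in(): hands the job in, once; it reports no verdict.
The state is a dict: "clock": time; "q": joint angles; "dq": joint speeds; "tau": joint torques, N m; "position": TCP position; "orientation": TCP orientation; "contact_force": force on the tool from outside, world axes, zero at the start; "torque": the same for the moment, N m; "opening": finger opening in m.
Only numpy, scipy, OpenCV 4.12 (cv2) and the standard library are available. Lean on these libraries where they do the work, as an engineer would, in place of code of your own. Each camera call takes 0.05 s, during which the arm holds its last target.

## Working session

There is one attempt and no reset: what is moved stays moved. The work goes in short steps, Python scripts to look and compute and a tool call to move; the robot and the scene stay as the last step left them, time stands still between calls to the robot, and variables do not carry over. Pictures are saved under pics/ and viewed, and the job is handed in when it is done.

Besides the shell and the picture viewer there is one more tool, called after "Request:" as a command line: name --argument value ..., lists and objects as JSON in quotes. play_rows: Moves the arm, as the interface text tells. Its arguments: {"type":"object","properties":{"motion":{"type":"array","items":{"type":"number"}},"fingers":{"type":"number"},"force":{"type":"number"}},"required":["motion"]}

```bash
ls; mkdir -p pics; python3 - <<'E'
from station import robot
import cv2, numpy as np
np.set_printoptions(precision=4,suppress=True)
for n in ["scene","top"]:
    im=robot.camera(n); cv2.imwrite(f"pics/{n}0.png",im[:,:,::-1])
    c=robot.get_calibration(n); print(n,np.array(c["K"]),np.array(c["extrinsics"]))
s=robot.sense()
for k in ["clock","position","orientation","contact_force","opening"]: print(k,s[k])
E
```

```text
pics
scene [[613.0696   0.     337.8473]
 [  0.     613.0696 248.178 ]
 [  0.       0.       1.    ]] [[-0.7177  0.4404 -0.5394  1.1863]
 [ 0.696   0.4297 -0.5752  0.6945]
 [-0.0215 -0.7883 -0.615   0.8554]
 [ 0.      0.      0.      1.    ]]
top [[606.1958   0.     321.3047]
 [  0.     606.1958 240.1549]
 [  0.       0.       1.    ]] [[-0.0239 -0.9918  0.1255  0.4377]
 [-0.9997  0.0248  0.0055  0.0262]
 [-0.0086 -0.1253 -0.9921  1.2748]
 [ 0.      0.      0.      1.    ]]
clock 0.1
position [0.3065 0.6566 0.2305]
orientation [-1.4765  1.5695 -1.9132]
contact_force [-0.0346  0.6687  0.7006]
opening 0.0854341709007094
```

View pics/scene0.png

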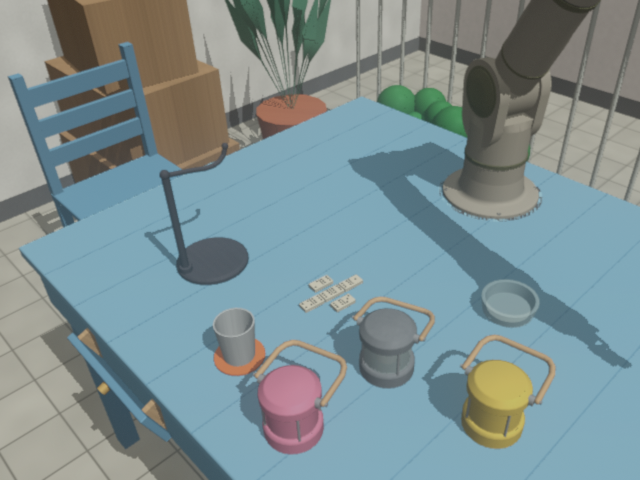

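View pics/top0.png

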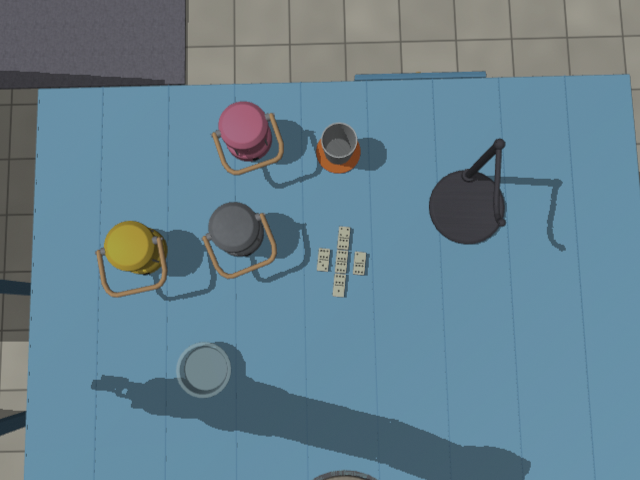

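Candidates for the lantern: pink (scene 291,405; top 246,130), grey (scene 388,345; top 236,230) and yellow (scene 497,400; top 131,247). The description, grey base and cap, matches the one at scene 388,345. I'll check it in close crops, along with the stand.

```bash
python3 - <<'E'
import cv2, numpy as np
s=cv2.imread("pics/scene0.png"); t=cv2.imread("pics/top0.png")
a=cv2.resize(s[280:400,340:450],None,fx=3.6,fy=3.6,interpolation=cv2.INTER_CUBIC)
b=cv2.resize(t[190:290,190:290],None,fx=4,fy=4,interpolation=cv2.INTER_CUBIC)
h=min(a.shape[0],b.shape[0]); cv2.imwrite("pics/crop_l.png",np.hstack([a[:h],b[:h]]))
a=cv2.resize(s[135:285,150:255],None,fx=3.5,fy=3.5,interpolation=cv2.INTER_CUBIC)
b=cv2.resize(t[130:250,425:525],None,fx=4,fy=4,interpolation=cv2.INTER_CUBIC)
h=min(a.shape[0],b.shape[0]); cv2.imwrite("pics/crop_h.png",np.hstack([a[:h],b[:h]]))
E
```

```text
(no output)
```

View pics/crop_l.png

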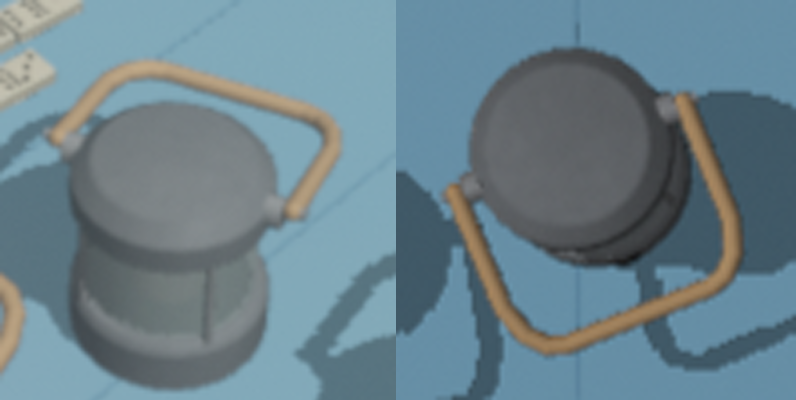

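View pics/crop_h.png

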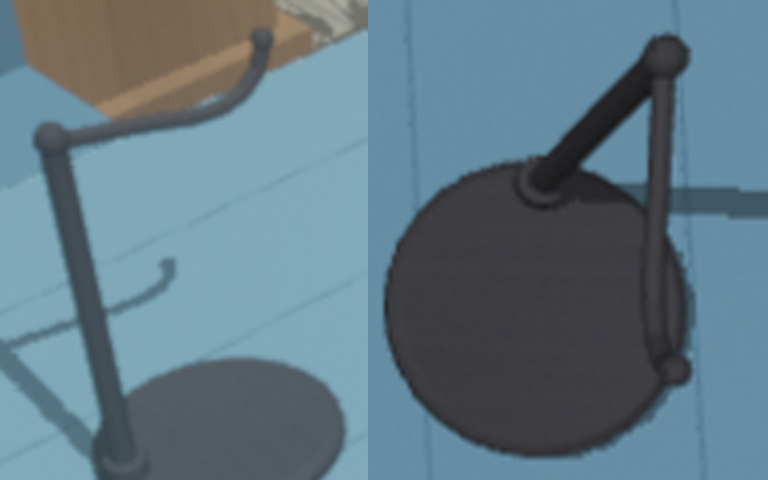

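The crop confirms the grey lantern, with its bamboo handle folded towards the robot. Next I'll measure it and the stand from both views.

```bash
cat > h.py <<'E'
import cv2, numpy as np
from station import robot
np.set_printoptions(precision=4,suppress=True)
C={n:(np.array(robot.get_calibration(n)["K"]),np.array(robot.get_calibration(n)["extrinsics"])) for n in ["scene","top"]}
P={n:K@np.linalg.inv(T)[:3] for n,(K,T) in C.items()}
def ray(n,p):
    K,T=C[n]; d=T[:3,:3]@np.linalg.solve(K,[p[0],p[1],1.]); return T[:3,3],d/np.linalg.norm(d)
def plane(n,p,z):
    o,d=ray(n,p); return o+d*(z-o[2])/d[2]
def tri(ps,pt):
    X=cv2.triangulatePoints(P["scene"],P["top"],np.array(ps,float).reshape(2,1),np.array(pt,float).reshape(2,1))[:,0]; X=X[:3]/X[3]
    e=[np.linalg.norm(proj("scene",X)-ps),np.linalg.norm(proj("top",X)-pt)]
    return X,np.round(e,2)
def proj(n,X):
    x=P[n]@np.append(X,1); return x[:2]/x[2]
def snap(tag):
    out={}
    for n in ["scene","top"]:
        out[n]=robot.camera(n)[:,:,::-1].copy(); cv2.imwrite(f"pics/{n}{tag}.png",out[n])
    return out
def bamboo(im): 
    h=cv2.cvtColor(im,cv2.COLOR_BGR2HSV); return cv2.inRange(h,(8,70,90),(20,200,255))
E
python3 - <<'E'
from h import *
s=cv2.imread("pics/scene0.png"); t=cv2.imread("pics/top0.png")
for n,im,(x0,y0,x1,y1) in [("scene",s,(350,292,440,350)),("top",t,(200,208,282,285))]:
    m=bamboo(im); k=np.zeros_like(m); k[y0:y1,x0:x1]=m[y0:y1,x0:x1]
    ct,_=cv2.findContours(k,cv2.RETR_EXTERNAL,cv2.CHAIN_APPROX_NONE)
    c=max(ct,key=cv2.contourArea); ap=cv2.approxPolyDP(c,2.5,True)[:,0]
    print(n,cv2.contourArea(c),ap.tolist())
    kk=cv2.cvtColor(k,cv2.COLOR_GRAY2BGR); cv2.imwrite(f"pics/mask_{n}.png",cv2.resize(np.hstack([im[y0:y1,x0:x1],kk[y0:y1,x0:x1]]),None,fx=4,fy=4,interpolation=cv2.INTER_NEAREST))
for n,im in [("scene",s),("top",t)]:
    h=cv2.cvtColor(im,cv2.COLOR_BGR2HSV)
    print(n,[h[y,x].tolist() for x,y in ([(212,262),(388,328),(190,165)] if n=="scene" else [(460,215),(235,228),(498,165)])])
E
```

```text
scene 96.5 [[355, 318], [371, 302], [380, 299], [427, 311], [378, 298], [368, 302]]
top 433.5 [[262, 214], [272, 254], [266, 261], [236, 273], [227, 274], [221, 270], [203, 237], [220, 274], [233, 277], [273, 259], [275, 244]]
scene [[104, 39, 98], [99, 19, 135], [15, 75, 126]]
top [[126, 19, 66], [103, 18, 102], [115, 22, 70]]
```

```bash
cd pics; python3 -c "
import cv2,numpy as np
a=cv2.imread('mask_scene.png');b=cv2.imread('mask_top.png');w=max(a.shape[1],b.shape[1])
cv2.imwrite('masks.png',np.vstack([cv2.copyMakeBorder(i,0,0,0,w-i.shape[1],0) for i in (a,b)]))"
```

```text
(no output)
```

View pics/masks.png

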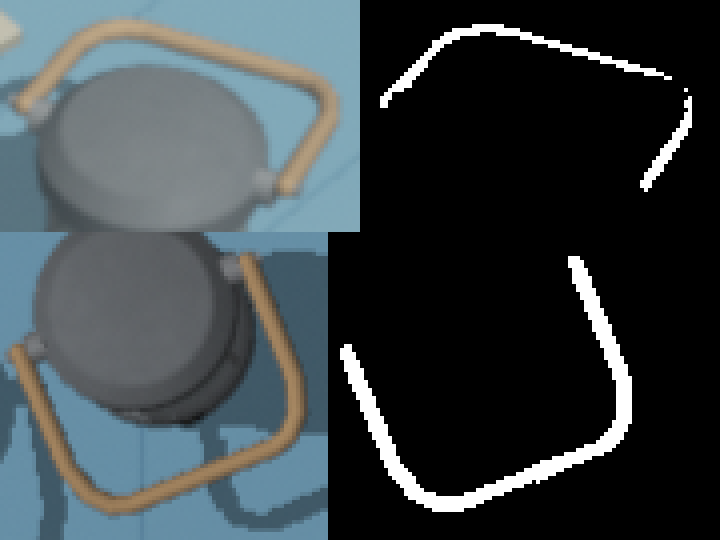

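```bash
cat >> h.py <<'E'
def bamboo(im,roi):
    i=im.astype(int); m=((i[:,:,2]-i[:,:,0])>12).astype(np.uint8); k=np.zeros_like(m); x0,y0,x1,y1=roi; k[y0:y1,x0:x1]=m[y0:y1,x0:x1]
    n,l,st,_=cv2.connectedComponentsWithStats(k); return (l==1+np.argmax(st[1:,4])).astype(np.uint8)
def seg(m,a,b,w=5,trim=.15):
    """fit line to mask pixels near segment a-b, middle part"""
    ys,xs=np.nonzero(m); p=np.c_[xs,ys].astype(float); a=np.array(a,float);b=np.array(b,float);u=(b-a)/np.linalg.norm(b-a);L=np.linalg.norm(b-a)
    s=(p-a)@u; d=(p-a)@[-u[1],u[0]]; k=(s>trim*L)&(s<(1-trim)*L)&(abs(d)<w)
    vx,vy,x,y=cv2.fitLine(p[k].astype(np.float32),cv2.DIST_L2,0,.01,.01)[:,0]
    return np.cross([x,y,1],[x+vx,y+vy,1])   # homogeneous line
def isect(l,k):
    x=np.cross(l,k); return x[:2]/x[2]
def line3(ls,lt):
    """3D line from image lines; returns point, dir"""
    a=P["scene"].T@ls; b=P["top"].T@lt; d=np.cross(a[:3],b[:3]); d/=np.linalg.norm(d)
    X=np.linalg.solve(np.array([a[:3],b[:3],d]),[-a[3],-b[3],0]); return X,d
E
python3 - <<'E'
from h import *
s=cv2.imread("pics/scene0.png"); t=cv2.imread("pics/top0.png")
ms=bamboo(s,(350,292,440,350)); mt=bamboo(t,(200,208,282,285))
print(ms.sum(),mt.sum())
# scene: left leg, bar, right leg ; top: right leg, bar, left leg  (scene-left = top-right)
sl=[seg(ms,(356,318),(371,302)),seg(ms,(378,299),(428,313)),seg(ms,(434,322),(422,338))]
tl=[seg(mt,(263,216),(273,246)),seg(mt,(268,261),(235,274)),seg(mt,(221,271),(205,239))]
cs=[isect(sl[0],sl[1]),isect(sl[1],sl[2])]; ct=[isect(tl[0],tl[1]),isect(tl[1],tl[2])]
c=[tri(a,b) for a,b in zip(cs,ct)]; print("corners",c)
A,B=c[0][0],c[1][0]; print("bar mid",(A+B)/2,"len",np.linalg.norm(A-B))
for a,b in [(0,0),(2,2)]: print("leg",line3(sl[a],tl[b]))
print("bar",line3(sl[1],tl[1]))
# pivot ends (centre of rod end)
for ps,pt in [((355.5,317.5),(262.5,215)),((422.5,337.5),(205,238))]: print("piv",tri(ps,pt))
# cap top
for n,im,seed,r in [("scene",s,(388,328),40),("top",t,(235,228),40)]:
    i=im.astype(int); k=(abs(i[:,:,2]-i[:,:,0])<45).astype(np.uint8); 
    q=np.zeros_like(k); cv2.circle(q,seed,r,1,-1); k&=q
    cv2.imwrite(f"pics/cap_{n}.png",k*255)
E
```

```text
521 662
corners [(array([0.5572, 0.1191, 0.077 ]), array([0.68, 0.66])), (array([0.5145, 0.232 , 0.077 ]), array([0.37, 0.35]))]
bar mid [0.5359 0.1756 0.077 ] len 0.12067521310814894
leg (array([ 0.0499, -0.0797, -0.0681]), array([0.9021, 0.3515, 0.2503]))
leg (array([ 0.0004,  0.0389, -0.0582]), array([0.9102, 0.3413, 0.2347]))
bar (array([0.5266, 0.2007, 0.0775]), array([-0.3558,  0.9346, -0.0031]))
piv (array([0.6384, 0.1485, 0.0974]), array([0.84, 0.77]))
piv (array([0.5948, 0.2625, 0.0985]), array([1.48, 1.3 ]))
```

```bash
python3 - <<'E'
from h import *
s=cv2.imread("pics/scene0.png"); t=cv2.imread("pics/top0.png")
post,e=tri((164.3,174.5),(499.3,144.2)); print("post",post,e)
tip,e2=tip_=tri((224.9,145.9),(502,222.3)); print("tip",tip,e2)
d=post-tip; print("horiz len",np.hypot(*d[:2]),"yaw",np.arctan2(d[1],d[0]))
x=d[:2]/np.hypot(*d[:2]); o=tip[:2]+x*.034; print("hook low",o,"from post",post[:2]-x*.105)
# foot disc centre check
h=cv2.cvtColor(t,cv2.COLOR_BGR2HSV); k=((h[:,:,2]<85)&(h[:,:,1]<60)).astype(np.uint8); q=np.zeros_like(k); q[165:248,425:508]=1;k&=q
ct,_=cv2.findContours(k,0,1); c=max(ct,key=cv2.contourArea); el=cv2.fitEllipse(cv2.convexHull(c)); print(el, plane("top",el[0],.014), "expect",o+x*.04)
h=cv2.cvtColor(s,cv2.COLOR_BGR2HSV); k=((h[:,:,2]<120)&(h[:,:,1]<70)).astype(np.uint8); q=np.zeros_like(k); q[236:285,170:255]=1;k&=q
ct,_=cv2.findContours(k,0,1); c=max(ct,key=cv2.contourArea); el=cv2.fitEllipse(cv2.convexHull(c)); print(el, plane("scene",el[0],.012))
# cap
k=cv2.imread("pics/cap_top.png",0); 
i=t.astype(int); print("cap top view", plane("top",(235,227),.112))
for z in (.0,): print(plane("scene",(388,328),.112))
# other items at coarse positions
for nm,p,z in [("domfar",(344,233),.01),("domnear",(340,286),.01),("domL",(324,260),.01),("domR",(360,264),.01),("cup",(340,140),.09),("ash",(204,370),.03),("pink",(244,126),.112),("yel",(129,246),.112)]: print(nm,plane("top",p,z))
R=robot.sense(); print(R["position"])
from scipy.spatial.transform import Rotation as Ro
print(Ro.from_euler("xyz",R["orientation"]).as_matrix())
E
```

```text
post [ 0.7269 -0.2806  0.2478] [0.64 0.72]
tip [ 0.5879 -0.2736  0.2576] [0.82 1.01]
horiz len 0.1392365848689004 yaw -0.05021241965301507
hook low [ 0.6218 -0.2753] from post [ 0.6221 -0.2754]
((470.84771728515625, 202.95472717285156), (75.53178405761719, 86.91077423095703), 51.19908905029297) [ 0.6683 -0.2839  0.014 ] expect [ 0.6618 -0.2773]
((206.61204528808594, 256.84954833984375), (52.398414611816406, 80.12789154052734), 96.19489288330078) [ 0.6713 -0.28    0.012 ]
cap top view [0.6147 0.1995 0.112 ]
[0.6275 0.2167 0.112 ]
domfar [ 0.6117 -0.0149  0.01  ]
domnear [ 0.5005 -0.0034  0.01  ]
domL [0.5557 0.0286 0.01  ]
domR [ 0.5454 -0.0465  0.01  ]
cup [ 0.7896 -0.0097  0.09  ]
ash [0.3369 0.2762 0.03  ]
pink [0.8167 0.1805 0.112 ]
yel [0.5827 0.4052 0.112 ]
[0.3065 0.6566 0.2305]
[[-0.0004  0.423   0.9061]
 [-0.0013  0.9061 -0.423 ]
 [-1.     -0.0013  0.0001]]
```

```bash
cd pics; python3 -c "
import cv2,numpy as np
a=cv2.imread('scene0.png')[130:200,150:250];b=cv2.imread('top0.png')[135:235,450:520]
a=cv2.resize(a,None,fx=5,fy=5,interpolation=2);b=cv2.resize(b,None,fx=4,fy=4,interpolation=2)
H=max(a.shape[0],b.shape[0]);cv2.imwrite('hk.png',np.hstack([cv2.copyMakeBorder(i,0,H-i.shape[0],0,0,0) for i in (a,b)]))"
```

```text
(no output)
```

View pics/hk.png

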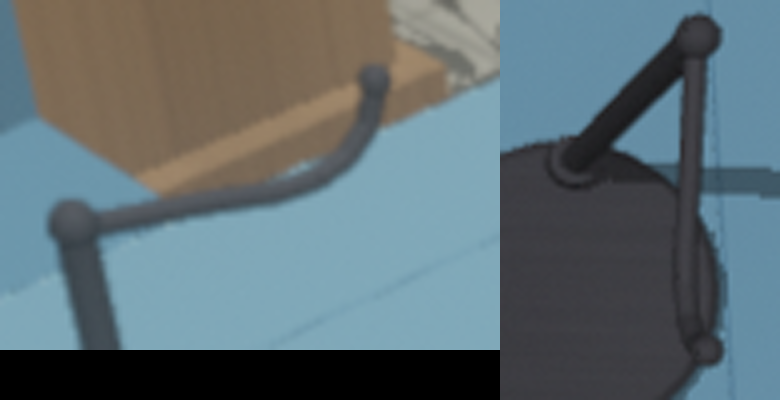

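Measured so far:

| Item | Value |
|---|---|
| Bar middle | about (0.536, 0.176, 0.077) |
| Pivot middle | about (0.617, 0.205, 0.098) |
| Lantern yaw | about 0.364 |
| Handle angle | about -0.24 (below level) |
| Hook low | about (0.622, -0.275) |
| Stand yaw | about -0.05 |

I'll grip the bar 26 mm off-centre on the lantern's -y side, so the middle of the bar stays free for the hook.

Request:
play_rows --motion '[0, -0.03, 0.036, 0, 0, -0.03, 0.036, 0, 0, -0.03, 0.036, 0, 0, -0.03, 0.036, 0, 0, -0.03, 0.036, 0, 0, -0.03, 0.036, 0, 0, -0.03, 0.036, 0, 0, -0.03, 0.036, 0, 0, -0.03, 0.036, 0, 0, -0.03, 0.036, 0]' --fingers 50 --force 25

```text
clock: 1.1
position: [0.5076, 0.2244, 0.2257]
orientation: [-2.352, 1.564, -2.775]
contact_force: [0.1, 0.0, -1.1]
opening: 0.0424
```

Request:
play_rows --motion '[0, 0, 0, 0.13, 0, 0, 0, 0.13, 0, 0, 0, 0.13, 0, 0, 0, 0.13, 0, 0, 0, 0.13, 0, 0, 0, 0.12]'

```text
clock: 1.7
position: [0.5114, 0.2111, 0.2247]
orientation: [-1.171, 1.561, -2.41]
contact_force: [-0.0, -0.2, 0.3]
opening: 0.0431
```

```bash
cat >> h.py <<'E'
from scipy.spatial.transform import Rotation as Ro
def go(target,jaw):
    """needed tool shift (tx,ty,tz) to TCP target and turn about tool x to jaw yaw"""
    s=robot.sense(); R=Ro.from_euler("xyz",s["orientation"]).as_matrix(); d=R.T@(np.array(target)-s["position"])
    j=np.arctan2(R[1,1],R[0,1]); t=-(jaw-j); t=(t+np.pi)%(2*np.pi)-np.pi
    print("clk",round(s["clock"],2),"pos",np.round(s["position"],4),"jaw",round(j,3),"shift",np.round(d,4),"turn",round(t,3),"F",np.round(s["contact_force"],1),"op",round(s["opening"],4),"tx",np.round(R[:,0],3))
E
python3 - <<'E'
from h import *
go([.5452,.1513,.15],.364)
E
```

```text
clk 1.7 pos [0.5114 0.2111 0.2247] jaw 0.332 shift [0.0748 0.0131 0.0673] turn -0.032 F [-0.  -0.2  0.3] op 0.0431 tx [-0.007 -0.007 -1.   ]
```

Request:
play_rows --motion '[0.025, 0.0045, 0.0225, -0.011, 0.025, 0.0045, 0.0225, -0.011, 0.025, 0.0041, 0.0223, -0.01, 0, 0, 0, 0]' --fingers 35

```text
clock: 2.1
position: [0.5466, 0.1521, 0.1475]
orientation: [-1.175, 1.562, -2.381]
contact_force: [-0.7, -0.5, 0.5]
opening: 0.0295
```

```bash
python3 - <<'E'
from h import *
go([.5452,.1513,.058],.364)
o=snap("1")
a=o["scene"][230:400,330:470]; b=o["top"][180:300,180:300]
a=cv2.resize(a,None,fx=2.8,fy=2.8,interpolation=2);b=cv2.resize(b,(400,a.shape[0]),interpolation=2)
cv2.imwrite("pics/c1.png",np.hstack([a,b]))
E
```

```text
clk 2.1 pos [0.5466 0.1521 0.1475] jaw 0.365 shift [ 0.0895 -0.0009 -0.    ] turn 0.001 F [-0.7 -0.5  0.5] op 0.0295 tx [-0.006 -0.006 -1.   ]
```

View pics/c1.png

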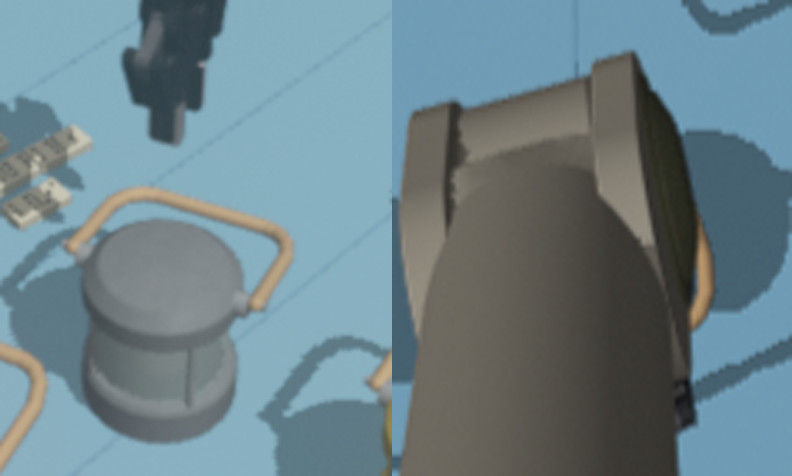

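The scene crop shows the fingers (crop 165,135) above the bar's far half, and the lantern untouched. The arm hides the top view. I'm lowering onto the bar now.

Request:
play_rows --motion '[0.03, 0, 0, 0, 0.03, -0.0005, 0, 0, 0.02, 0, 0, 0, 0.007, 0, 0, 0, 0, 0, 0, 0]'

```text
clock: 2.7
position: [0.5478, 0.1613, 0.0658]
orientation: [1.82, 1.566, 0.62]
contact_force: [-0.0, -0.1, 1.0]
opening: 0.0302
```

```bash
python3 - <<'E'
from h import *
go([.5452,.1513,.059],.364)
o=snap("2")
a=o["scene"][250:390,330:450]
cv2.imwrite("pics/c2.png",cv2.resize(a,None,fx=4,fy=4,interpolation=2))
E
```

```text
clk 2.7 pos [0.5478 0.1613 0.0658] jaw 0.371 shift [ 0.0067 -0.0061  0.0084] turn 0.007 F [-0.  -0.1  1. ] op 0.0302 tx [ 0.004  0.003 -1.   ]
```

View pics/c2.png

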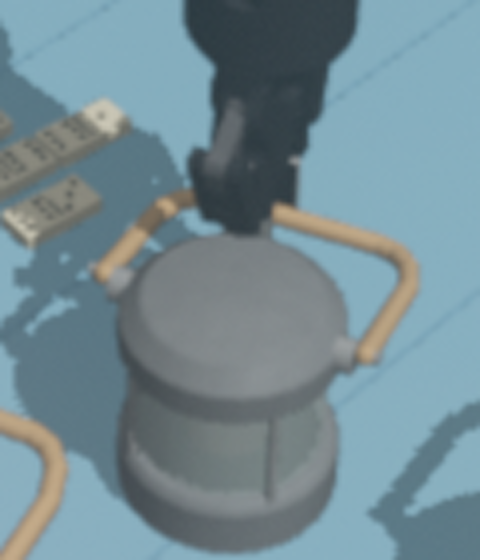

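Request:
play_rows --motion '[0.003, -0.003, 0.005, -0.007, 0.003, -0.002, 0.003, 0, 0, 0, 0, 0]'

```text
clock: 3.1
position: [0.5483, 0.1549, 0.0639]
orientation: [1.758, 1.558, 0.57]
contact_force: [0.0, -0.7, -1.4]
opening: 0.0302
```

```bash
python3 - <<'E'
from h import *
go([.5452,.1513,.059],.364)
E
```

```text
clk 3.1 pos [0.5483 0.1549 0.0639] jaw 0.383 shift [ 0.0048 -0.0043  0.0022] turn 0.019 F [ 0.  -0.7 -1.4] op 0.0302 tx [ 0.011  0.007 -1.   ]
```

Request:
play_rows --motion '[0.005, -0.005, 0.002, -0.015, 0.002, -0.001, 0, 0, 0, 0, 0, 0]'

```text
clock: 3.4
position: [0.5434, 0.1505, 0.0571]
orientation: [1.721, 1.557, 0.55]
contact_force: [0.6, -0.2, -0.5]
opening: 0.0298
```

```bash
python3 - <<'E'
from h import *
go([.5452,.1513,.059],.364)
E
```

```text
clk 3.4 pos [0.5434 0.1505 0.0571] jaw 0.399 shift [-0.0019  0.002  -0.    ] turn 0.035 F [ 0.6 -0.2 -0.5] op 0.0298 tx [ 0.012  0.007 -1.   ]
```

Request:
play_rows --motion '[-0.002, 0.002, 0, 0.035, 0, 0, 0, 0, 0, 0, 0, 0]'

```text
clock: 3.7
position: [0.5453, 0.1513, 0.059]
orientation: [1.77, 1.557, 0.559]
contact_force: [-0.0, -0.5, 0.3]
opening: 0.0298
```

Request:
play_rows --motion '[0, 0, 0, 0, 0, 0, 0, 0, 0, 0, 0, 0, 0, 0, 0, 0, 0, 0, 0, 0]' --fingers 0 --force 25

```text
clock: 4.2
position: [0.5448, 0.1511, 0.0588]
orientation: [1.778, 1.558, 0.568]
contact_force: [-0.3, -0.3, 0.6]
opening: 0.0091
```

```bash
python3 - <<'E'
from h import *
go([.5452,.1513,.059],.364)
E
```

```text
clk 4.2 pos [0.5448 0.1511 0.0588] jaw 0.361 shift [-0.0002  0.0005 -0.0001] turn -0.003 F [-0.3 -0.3  0.6] op 0.0091 tx [ 0.01   0.007 -1.   ]
```

The bar is gripped with the opening at 9.1 mm. I'm raising it along the arc in stages.

Request:
play_rows --motion '[-0.007, -0.001, 0, 0, -0.007, -0.001, 0, 0, -0.007, -0.0005, 0, 0, -0.009, 0.0006, 0, 0, -0.009, 0.0012, 0, 0, 0, 0, 0, 0]'

```text
clock: 4.8
position: [0.5438, 0.1507, 0.1018]
orientation: [1.78, 1.558, 0.57]
contact_force: [0.4, -0.3, -1.5]
opening: 0.0087
```

```bash
cat >> h.py <<'E'
def arc(th,o=.026,f=None):
    """TCP target for handle angle th"""
    yw=.364; ux=np.array([np.cos(yw),np.sin(yw)]); uy=np.array([-ux[1],ux[0]])
    p0=np.array([.5448,.1511,.0588]); b0=np.array([-.0874,-.0214]); b=np.array([-.09*np.cos(th),.09*np.sin(th)])-b0
    return np.append(p0[:2]+ux*b[0],p0[2]+b[1])
E
python3 - <<'E'
from h import *
for th in (.2,.4,.6): go(arc(th),.364)
E
```

```text
clk 4.8 pos [0.5438 0.1507 0.1018] jaw 0.361 shift [ 0.0037  0.0002 -0.    ] turn -0.003 F [ 0.4 -0.3 -1.5] op 0.0087 tx [ 0.011  0.007 -1.   ]
clk 4.8 pos [0.5438 0.1507 0.1018] jaw 0.361 shift [-0.0134  0.0058 -0.0001] turn -0.003 F [ 0.4 -0.3 -1.5] op 0.0087 tx [ 0.011  0.007 -1.   ]
clk 4.8 pos [0.5438 0.1507 0.1018] jaw 0.361 shift [-0.0291  0.0146 -0.0002] turn -0.003 F [ 0.4 -0.3 -1.5] op 0.0087 tx [ 0.011  0.007 -1.   ]
```

Request:
play_rows --motion '[-0.007, 0.0022, 0, 0, -0.007, 0.0032, 0, 0, -0.007, 0.004, 0, 0, -0.007, 0.0045, 0, 0, 0, 0, 0, 0]'

```text
clock: 5.3
position: [0.5566, 0.1553, 0.1325]
orientation: [1.816, 1.56, 0.606]
contact_force: [-1.6, -0.2, -0.8]
opening: 0.0089
```

```bash
python3 - <<'E'
from h import *
for th in (.6,.8,1.05): go(arc(th),.364)
E
```

```text
clk 5.3 pos [0.5566 0.1553 0.1325] jaw 0.361 shift [ 0.0015  0.0006 -0.0002] turn -0.003 F [-1.6 -0.2 -0.8] op 0.0089 tx [ 0.009  0.006 -1.   ]
clk 5.3 pos [0.5566 0.1553 0.1325] jaw 0.361 shift [-0.0121  0.0123 -0.0003] turn -0.003 F [-1.6 -0.2 -0.8] op 0.0089 tx [ 0.009  0.006 -1.   ]
clk 5.3 pos [0.5566 0.1553 0.1325] jaw 0.361 shift [-0.0254  0.0303 -0.0004] turn -0.003 F [-1.6 -0.2 -0.8] op 0.0089 tx [ 0.009  0.006 -1.   ]
```

Request:
play_rows --motion '[-0.006, 0.005, 0, 0, -0.006, 0.006, 0, 0, -0.006, 0.0075, 0, 0, -0.005, 0.008, 0, 0, 0, 0, 0, 0]'

```text
clock: 5.8
position: [0.5834, 0.1657, 0.1576]
orientation: [1.837, 1.56, 0.627]
contact_force: [-0.8, -0.6, -1.5]
opening: 0.0088
```

```bash
python3 - <<'E'
from h import *
for th in (.9,1.05,1.2,1.4,1.57): go(arc(th),.364)
o=snap("3")
a=o["scene"][210:400,320:460]
cv2.imwrite("pics/c3.png",cv2.resize(a,None,fx=3,fy=3,interpolation=2))
E
```

```text
clk 5.8 pos [0.5834 0.1657 0.1576] jaw 0.361 shift [ 0.0068 -0.0099 -0.0001] turn -0.003 F [-0.8 -0.6 -1.5] op 0.0088 tx [ 0.009  0.006 -1.   ]
clk 5.8 pos [0.5834 0.1657 0.1576] jaw 0.361 shift [-0.0006  0.0014 -0.0001] turn -0.003 F [-0.8 -0.6 -1.5] op 0.0088 tx [ 0.009  0.006 -1.   ]
clk 5.8 pos [0.5834 0.1657 0.1576] jaw 0.361 shift [-0.0063  0.0136 -0.0002] turn -0.003 F [-0.8 -0.6 -1.5] op 0.0088 tx [ 0.009  0.006 -1.   ]
clk 5.8 pos [0.5834 0.1657 0.1576] jaw 0.361 shift [-0.011   0.031  -0.0002] turn -0.003 F [-0.8 -0.6 -1.5] op 0.0088 tx [ 0.009  0.006 -1.   ]
clk 5.8 pos [0.5834 0.1657 0.1576] jaw 0.361 shift [-0.0121  0.0462 -0.0003] turn -0.003 F [-0.8 -0.6 -1.5] op 0.0088 tx [ 0.009  0.006 -1.   ]
```

View pics/c3.png

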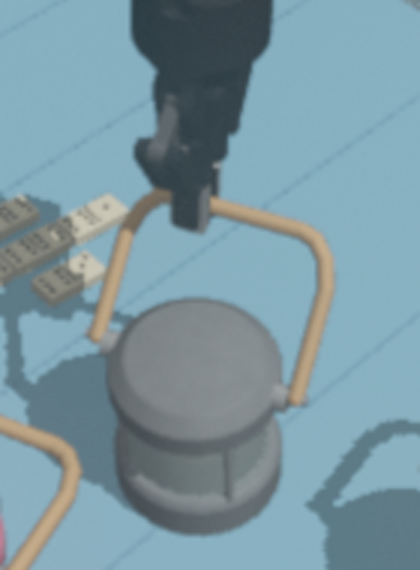

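The handle is at about 1.05 rad, the lantern is still standing and the forces are below 2 N. I'm continuing to upright.

Request:
play_rows --motion '[-0.004, 0.007, 0, 0, -0.003, 0.008, 0, 0, -0.0025, 0.009, 0, 0, -0.0015, 0.009, 0, 0, -0.0005, 0.008, 0, 0, 0, 0, 0, 0]'

```text
clock: 6.5
position: [0.6234, 0.1806, 0.1692]
orientation: [1.928, 1.563, 0.718]
contact_force: [-0.4, -0.6, -1.2]
opening: 0.0089
```

```bash
python3 - <<'E'
from h import *
for th in (1.4,1.57): go(arc(th),.364)
o=snap("4")
a=o["scene"][190:400,320:460]
cv2.imwrite("pics/c4.png",cv2.resize(a,None,fx=2.8,fy=2.8,interpolation=2))
E
```

```text
clk 6.5 pos [0.6234 0.1806 0.1692] jaw 0.361 shift [ 0.0003 -0.0118 -0.0003] turn -0.003 F [-0.4 -0.6 -1.2] op 0.0089 tx [ 0.006  0.005 -1.   ]
clk 6.5 pos [0.6234 0.1806 0.1692] jaw 0.361 shift [-0.0009  0.0034 -0.0004] turn -0.003 F [-0.4 -0.6 -1.2] op 0.0089 tx [ 0.006  0.005 -1.   ]
```

View pics/c4.png

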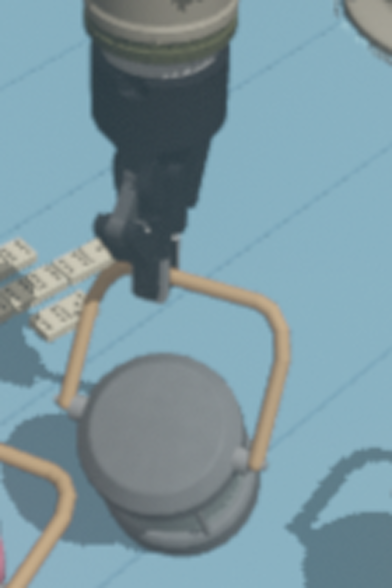

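The last picture shows the lantern leaning with the motion: the cap is seen more face-on at crop 160,435. So the bar isn't turning freely in the pads. I'll back up along the arc to stand it down again.

Request:
play_rows --motion '[0.001, -0.007, 0, 0, 0.002, -0.008, 0, 0, 0.002, -0.008, 0, 0, 0.003, -0.008, 0, 0, 0, 0, 0, 0]'

```text
clock: 7.1
position: [0.589, 0.1668, 0.1607]
orientation: [2.02, 1.565, 0.809]
contact_force: [-2.1, -1.6, 3.8]
opening: 0.0089
```

```bash
python3 - <<'E'
from h import *
for th in (1.05,1.4): go(arc(th),.364)
o=snap("5")
a=o["scene"][190:400,320:460]
cv2.imwrite("pics/c5.png",cv2.resize(a,None,fx=2.8,fy=2.8,interpolation=2))
E
```

```text
clk 7.1 pos [0.589  0.1668 0.1607] jaw 0.36 shift [ 0.0024 -0.0043 -0.0011] turn -0.004 F [-2.1 -1.6  3.8] op 0.0089 tx [ 0.004  0.004 -1.   ]
clk 7.1 pos [0.589  0.1668 0.1607] jaw 0.36 shift [-0.0081  0.0253 -0.0012] turn -0.004 F [-2.1 -1.6  3.8] op 0.0089 tx [ 0.004  0.004 -1.   ]
```

View pics/c5.png

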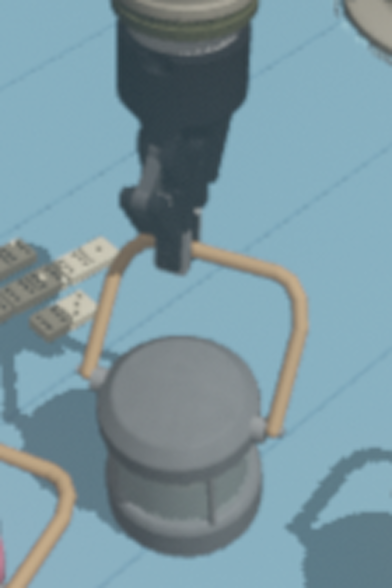

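Request:
play_rows --motion '[0.003, -0.006, 0, 0, 0.003, -0.005, 0, 0, 0, 0, 0, 0]'

```text
clock: 7.5
position: [0.5806, 0.1635, 0.1557]
orientation: [1.846, 1.562, 0.635]
contact_force: [-3.5, -2.0, 4.7]
opening: 0.0088
```

```bash
python3 - <<'E'
from h import *
for th in (.8,1.05): go(arc(th),.364)
o=snap("6")
a=o["scene"][190:400,320:460]
b=cv2.imread("pics/scene0.png")[190:400,320:460]
cv2.imwrite("pics/c6.png",cv2.resize(np.hstack([a,b]),None,fx=2.8,fy=2.8,interpolation=2))
E
```

```text
clk 7.5 pos [0.5806 0.1635 0.1557] jaw 0.36 shift [ 0.0108 -0.0133 -0.0011] turn -0.004 F [-3.5 -2.   4.7] op 0.0088 tx [ 0.007  0.005 -1.   ]
clk 7.5 pos [0.5806 0.1635 0.1557] jaw 0.36 shift [-0.0025  0.0048 -0.0012] turn -0.004 F [-3.5 -2.   4.7] op 0.0088 tx [ 0.007  0.005 -1.   ]
```

View pics/c6.png

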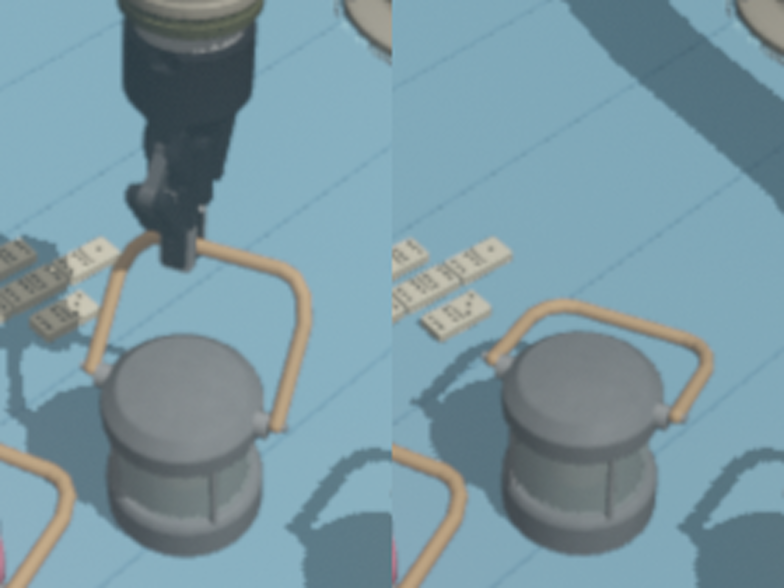

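The lantern is nearly flat on its base again; the base outline matches the original at crop 185,540. I'll open to a loose cage so it settles, then push the bar up without gripping.

Request:
play_rows --motion '[0.002, -0.004, 0, 0, 0, 0, 0, 0, 0, 0, 0, 0]'

```text
clock: 7.9
position: [0.5785, 0.1625, 0.1546]
orientation: [1.785, 1.56, 0.575]
contact_force: [-3.1, -2.6, 4.8]
opening: 0.0091
```

Request:
play_rows --motion '[0, 0, 0, 0, 0, 0, 0, 0, 0, 0, 0, 0]' --fingers 25

```text
clock: 8.2
position: [0.5805, 0.1638, 0.1546]
orientation: [1.745, 1.557, 0.535]
contact_force: [-1.0, -1.4, -0.3]
opening: 0.0217
```

```bash
python3 - <<'E'
from h import *
for th in (.8,1.05): go(arc(th),.364)
o=snap("7")
a=o["scene"][190:400,320:460]
b=cv2.imread("pics/scene0.png")[190:400,320:460]
cv2.imwrite("pics/c7.png",cv2.resize(np.hstack([a,b]),None,fx=2.8,fy=2.8,interpolation=2))
cv2.imwrite("pics/t7.png",cv2.resize(o["top"][180:300,180:300],None,fx=4,fy=4,interpolation=2))
E
```

```text
clk 8.2 pos [0.5805 0.1638 0.1546] jaw 0.361 shift [ 0.0096 -0.0133 -0.0007] turn -0.003 F [-1.  -1.4 -0.3] op 0.0217 tx [ 0.012  0.007 -1.   ]
clk 8.2 pos [0.5805 0.1638 0.1546] jaw 0.361 shift [-0.0036  0.0048 -0.0008] turn -0.003 F [-1.  -1.4 -0.3] op 0.0217 tx [ 0.012  0.007 -1.   ]
```

View pics/c7.png

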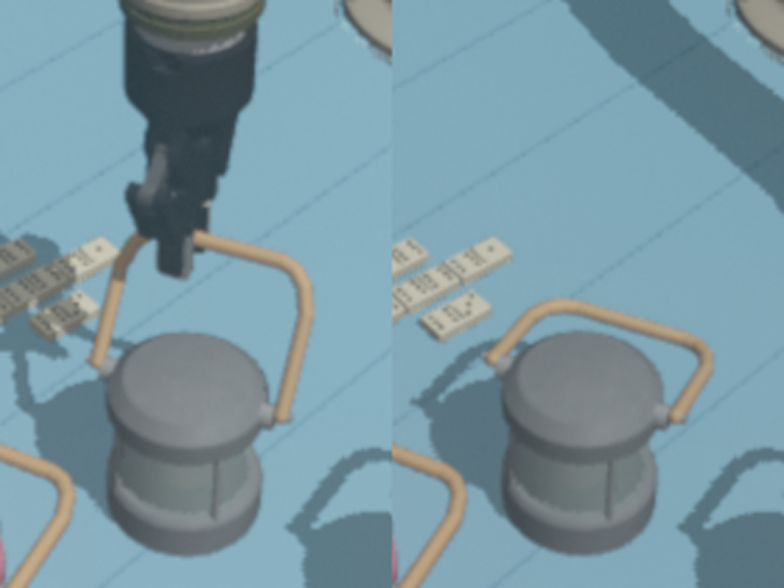

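The lantern stands flat again, with its outline matching the original picture on the right. The handle stays at about 1.05 rad. Now I'm pushing the bar upright with the loose cage.

Request:
play_rows --motion '[-0.004, 0.007, 0, 0, -0.003, 0.007, 0, 0, -0.003, 0.007, 0, 0, -0.002, 0.007, 0, 0, -0.002, 0.007, 0, 0, 0, 0, 0, 0]'

```text
clock: 8.9
position: [0.617, 0.1779, 0.1706]
orientation: [1.73, 1.555, 0.52]
contact_force: [0.6, -0.3, 0.2]
opening: 0.0213
```

```bash
python3 - <<'E'
from h import *
for th in (1.57,): go(arc(th)+.006*np.array([.935,.356,0]),.364)
o=snap("8")
a=o["scene"][190:400,320:460]
b=cv2.imread("pics/scene0.png")[190:400,320:460]
cv2.imwrite("pics/c8.png",cv2.resize(np.hstack([a,b]),None,fx=2.8,fy=2.8,interpolation=2))
E
```

```text
clk 8.9 pos [0.617  0.1779 0.1706] jaw 0.361 shift [ 0.0007  0.0163 -0.0007] turn -0.003 F [ 0.6 -0.3  0.2] op 0.0213 tx [ 0.014  0.008 -1.   ]
```

View pics/c8.png

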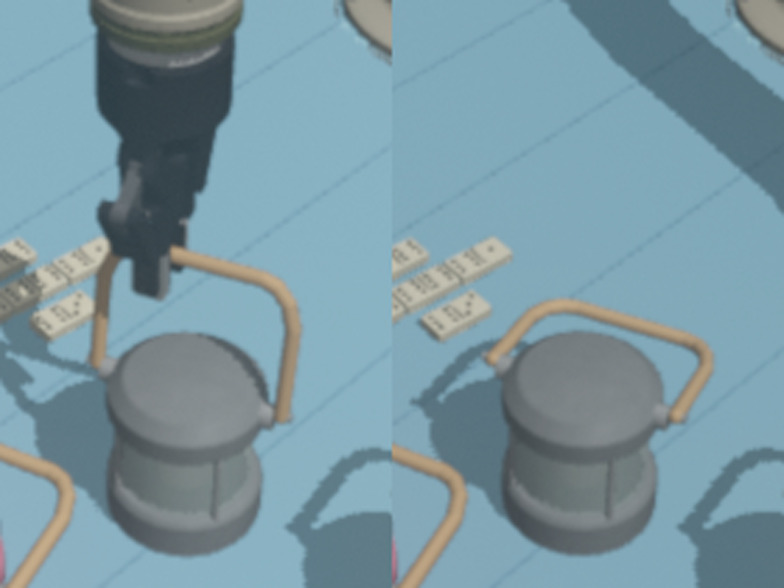

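The lantern isn't moving and the handle is following the push. I'll finish the remaining 16 mm.

Request:
play_rows --motion '[0, 0.006, 0, 0, 0, 0.005, 0, 0, 0, 0.003, 0, 0, 0, 0, 0, 0]'

```text
clock: 9.4
position: [0.6293, 0.1824, 0.17]
orientation: [1.771, 1.558, 0.561]
contact_force: [-0.3, -0.4, -0.8]
opening: 0.0214
```

```bash
python3 - <<'E'
from h import *
go(arc(1.57)+.006*np.array([.935,.356,0]),.364)
o=snap("9"); s=o["scene"]
a=s[190:400,320:460]
b=o["top"][150:300,180:320]
a=cv2.resize(a,None,fx=2.8,fy=2.8,interpolation=2)
cv2.imwrite("pics/c9.png",np.hstack([a,cv2.resize(b,(400,a.shape[0]),interpolation=2)]))
ms=bamboo(s,(340,270,440,350))
L=seg(ms,(385,281),(415,289)); sl=seg(ms,(424,302),(422,330),trim=.1)
print("bar line / right leg corner",isect(L,sl))
# handle side view: 3D corner constrained: intersect leg/bar corner ray with lantern's plane y=+60
yw=.364; ux=np.array([np.cos(yw),np.sin(yw),0]); uy=np.array([-ux[1],ux[0],0]); c=np.array([.6166,.2055,.0985])
for p in [isect(L,sl)]:
    r0,d=ray("scene",p); t=((c+uy*.06-r0)@uy)/(d@uy); X=r0+d*t-c; print("corner rel pivot: x",X@ux,"z",X[2])
for p in [(421.5,337.5)]:
    r0,d=ray("scene",p); t=((c+uy*.06-r0)@uy)/(d@uy); X=r0+d*t-c; print("pivot end rel: x",X@ux,"z",X[2])
E
```

```text
clk 9.4 pos [0.6293 0.1824 0.17  ] jaw 0.361 shift [-0.0001  0.0033 -0.0009] turn -0.003 F [-0.3 -0.4 -0.8] op 0.0214 tx [ 0.011  0.007 -1.   ]
bar line / right leg corner [423.2031 295.3196]
corner rel pivot: x 0.00540928108211928 z 0.10009890501375698
pivot end rel: x -0.006815729827834709 z -0.006903526011888456
```

View pics/c9.png

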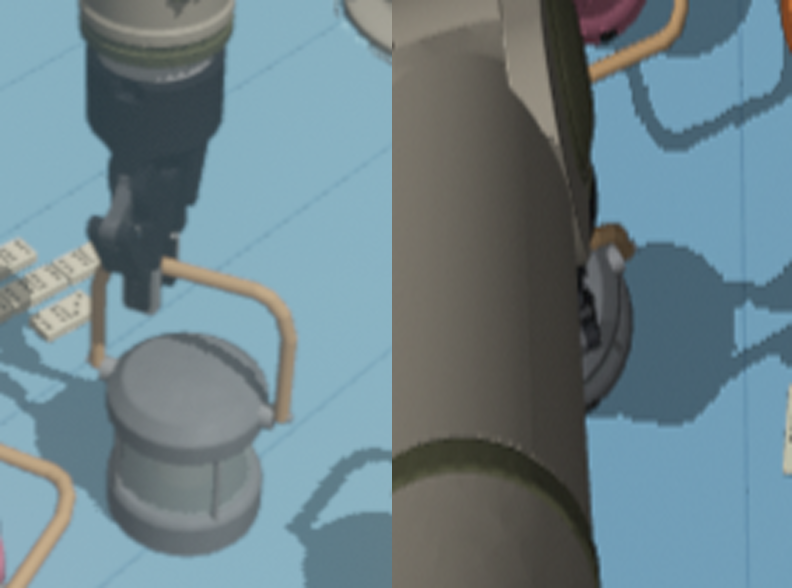

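The handle looks upright: the right leg is vertical in the image at 423,295 → 421,338, and the lantern is standing flat. I'm gripping firmly now.

Request:
play_rows --motion '[0, 0, 0, 0, 0, 0, 0, 0, 0, 0, 0, 0, 0, 0, 0, 0, 0, 0, 0, 0, 0, 0, 0, 0]' --fingers 0 --force 80

```text
clock: 10.1
position: [0.6287, 0.1821, 0.1701]
orientation: [1.762, 1.558, 0.551]
contact_force: [1.2, 0.3, -0.4]
opening: 0.0075
```

```bash
python3 - <<'E'
from h import *
go(arc(1.57),.364)
o=snap("10"); s=o["scene"]
a=s[190:400,320:460]
cv2.imwrite("pics/c10.png",cv2.resize(a,None,fx=2.8,fy=2.8,interpolation=2))
E
```

```text
clk 10.1 pos [0.6287 0.1821 0.1701] jaw 0.361 shift [-0.0001 -0.0021 -0.0009] turn -0.003 F [ 1.2  0.3 -0.4] op 0.0075 tx [ 0.011  0.007 -1.   ]
```

View pics/c10.png

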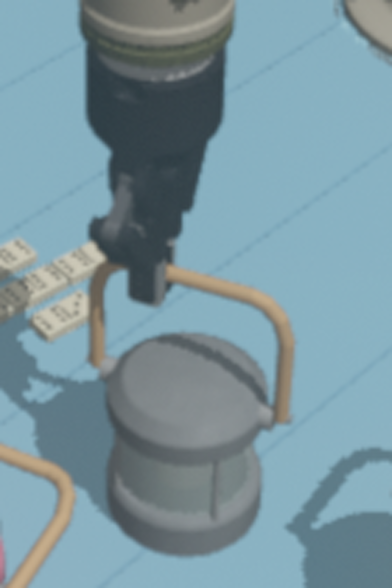

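Request:
play_rows --motion '[-0.004, 0, 0, 0, -0.008, 0, 0, 0, -0.012, 0, 0, 0, -0.015, 0, 0, 0, -0.015, 0, 0, 0, -0.015, 0, 0, 0, -0.012, 0, 0, 0, -0.008, 0, 0, 0, -0.004, 0, 0, 0, 0, 0, 0, 0]'

```text
clock: 11.2
position: [0.6255, 0.1805, 0.2701]
orientation: [1.848, 1.562, 0.637]
contact_force: [-0.9, 0.1, -4.5]
opening: 0.0072
```

```bash
python3 - <<'E'
from h import *
go([.53,.1821,.268],.364)
o=snap("11"); s=o["scene"]
a=s[100:400,260:500]
cv2.imwrite("pics/c11.png",cv2.resize(a,None,fx=2,fy=2,interpolation=2))
E
```

```text
clk 11.2 pos [0.6255 0.1805 0.2701] jaw 0.36 shift [ 0.0014 -0.0888 -0.0352] turn -0.004 F [-0.9  0.1 -4.5] op 0.0072 tx [ 0.007  0.005 -1.   ]
```

View pics/c11.png

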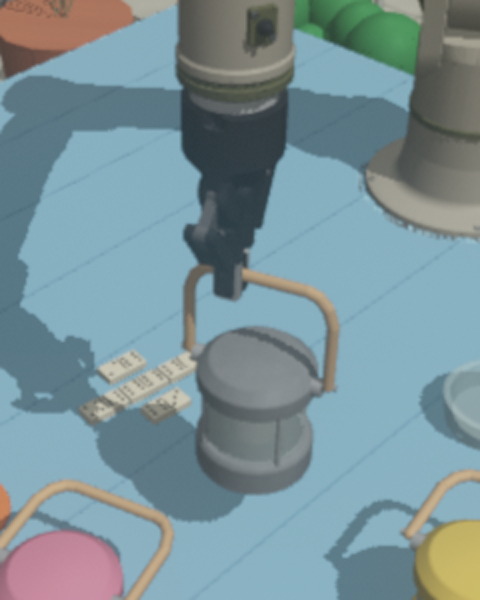

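The lantern is lifted, with a force of -4.5 N that matches its weight, and it hangs upright. I'll turn it to line up with the stand and carry it over.

Request:
play_rows --motion '[0, -0.002, 0, 0.04, 0, -0.004, 0, 0.06, 0, -0.005, 0, 0.07, 0, -0.006, 0.003, 0.07, 0, -0.006, 0.006, 0.07, 0, -0.006, 0.01, 0.06, 0, -0.006, 0.014, 0.04, 0, -0.006, 0.018, 0, 0, -0.006, 0.022, 0, 0, -0.006, 0.024, 0]'

```text
clock: 12.3
position: [0.5649, 0.0775, 0.2612]
orientation: [-1.771, 1.566, 2.883]
contact_force: [0.4, -1.0, -4.9]
opening: 0.007
```

```bash
python3 - <<'E'
from h import *
go([.5258,-.2963,.268],-.05)
E
```

```text
clk 12.3 pos [0.5649 0.0775 0.2612] jaw -0.058 shift [-0.0071 -0.0174  0.3755] turn -0.008 F [ 0.4 -1.  -4.9] op 0.007 tx [-0.005  0.001 -1.   ]
```

Request:
play_rows --motion '[-0.001, -0.001, 0.026, 0, -0.001, -0.001, 0.03, 0, -0.001, -0.001, 0.03, 0, -0.001, -0.001, 0.03, 0, -0.001, -0.001, 0.03, 0, -0.001, -0.001, 0.03, 0, -0.001, -0.001, 0.03, 0, -0.001, -0.001, 0.03, 0, -0.001, -0.001, 0.026, 0, -0.001, -0.001, 0.022, 0]'

```text
clock: 13.3
position: [0.5283, -0.2278, 0.2711]
orientation: [-1.418, 1.564, -3.04]
contact_force: [-0.5, -0.7, -5.3]
opening: 0.0071
```

```bash
python3 - <<'E'
from h import *
go([.5258,-.2963,.268],-.05)
E
```

```text
clk 13.3 pos [ 0.5283 -0.2278  0.2711] jaw -0.051 shift [0.0031 0.001  0.0685] turn -0.001 F [-0.5 -0.7 -5.3] op 0.0071 tx [-0.007 -0.001 -1.   ]
```

Request:
play_rows --motion '[0, 0, 0.016, 0, 0, 0, 0.013, 0, 0, 0, 0.01, 0, 0, 0, 0.007, 0, 0, 0, 0.004, 0, 0, 0, 0.002, 0, 0, 0, 0, 0, 0, 0, 0, 0]'

```text
clock: 14.1
position: [0.5212, -0.2871, 0.2708]
orientation: [-1.378, 1.562, -3.0]
contact_force: [-0.4, -0.2, -4.3]
opening: 0.0073
```

```bash
python3 - <<'E'
from h import *
go([.5258,-.2963,.268],-.05)
o=snap("12"); s=o["scene"]
a=s[60:310,110:330]; b=o["top"][120:300,400:560]
a=cv2.resize(a,None,fx=2,fy=2,interpolation=2)
cv2.imwrite("pics/c12.png",np.hstack([a,cv2.resize(b,(340,383),interpolation=2) if 0 else cv2.copyMakeBorder(cv2.resize(b,(340,382),interpolation=2),0,a.shape[0]-382,0,0,0)]))
E
```

```text
clk 14.1 pos [ 0.5212 -0.2871  0.2708] jaw -0.052 shift [0.0028 0.0051 0.0089] turn -0.002 F [-0.4 -0.2 -4.3] op 0.0073 tx [-0.008 -0.001 -1.   ]
```

View pics/c12.png

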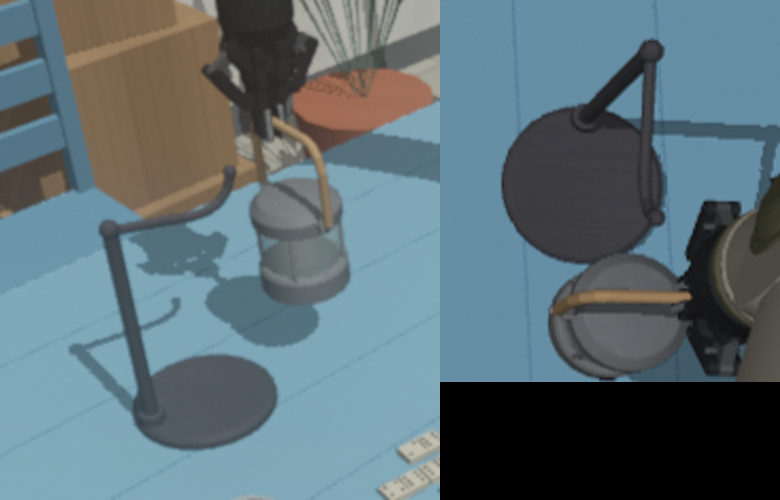

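The pre-hook pose looks right. In the top crop the bar is crosswise to the arm and the ball is at crop 655,217. In the scene crop the bar (300,130) is above the ball (230,170). The side correction is about 9 mm.

Request:
play_rows --motion '[0.0015, 0, 0.005, 0, 0.001, 0.002, 0.004, 0, 0, 0.005, 0.001, 0, 0, 0.009, 0, 0, 0, 0.01, 0, 0, 0, 0.01, 0, 0, 0, 0.006, 0, 0, 0, 0.003, 0, 0, 0, 0, 0, 0]'

```text
clock: 15.1
position: [0.5715, -0.2991, 0.2672]
orientation: [-1.385, 1.563, -3.005]
contact_force: [-0.7, 0.3, -4.3]
opening: 0.0074
```

```bash
cat > v.py <<'E'
from h import *
import sys
def view(tag):
    o=snap(tag); s=o["scene"]
    a=s[60:310,110:330]; b=o["top"][120:300,400:560]
    a=cv2.resize(a,None,fx=2,fy=2,interpolation=2)
    cv2.imwrite(f"pics/c{tag}.png",np.hstack([a,cv2.copyMakeBorder(cv2.resize(b,(340,382),interpolation=2),0,a.shape[0]-382,0,0,0)]))
go([.6207,-.301,.268],-.05)
if len(sys.argv)>1: view(sys.argv[1])
E
python3 v.py 13
```

```text
clk 15.1 pos [ 0.5715 -0.2991  0.2672] jaw -0.049 shift [-0.0011  0.0492 -0.0005] turn 0.001 F [-0.7  0.3 -4.3] op 0.0074 tx [-0.008 -0.001 -1.   ]
```

View pics/c13.png

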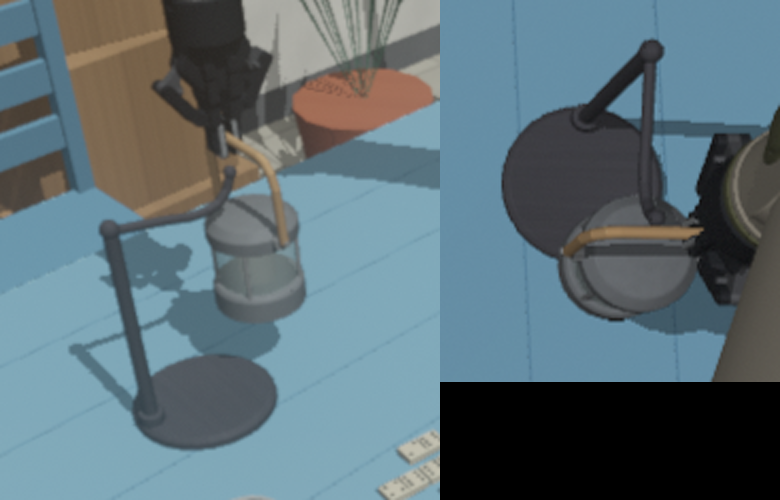

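The bar (top crop row 232) is about to pass over the ball (655,217) with clearance, and the fingers stay to the side. Going on forward.

Request:
play_rows --motion '[0, 0.004, 0, 0, 0, 0.008, 0, 0, 0, 0.009, 0, 0, 0, 0.009, 0, 0, 0, 0.008, 0, 0, 0, 0.005, 0, 0, 0, 0.003, 0, 0, 0, 0, 0, 0]'

```text
clock: 16.0
position: [0.6207, -0.3016, 0.2668]
orientation: [-1.422, 1.563, -3.042]
contact_force: [0.1, 0.2, -3.9]
opening: 0.0074
```

```bash
python3 v.py 14
```

```text
clk 16.0 pos [ 0.6207 -0.3016  0.2668] jaw -0.049 shift [-0.0012 -0.0001 -0.0006] turn 0.001 F [ 0.1  0.2 -3.9] op 0.0074 tx [-0.008 -0.001 -1.   ]
```

View pics/c14.png

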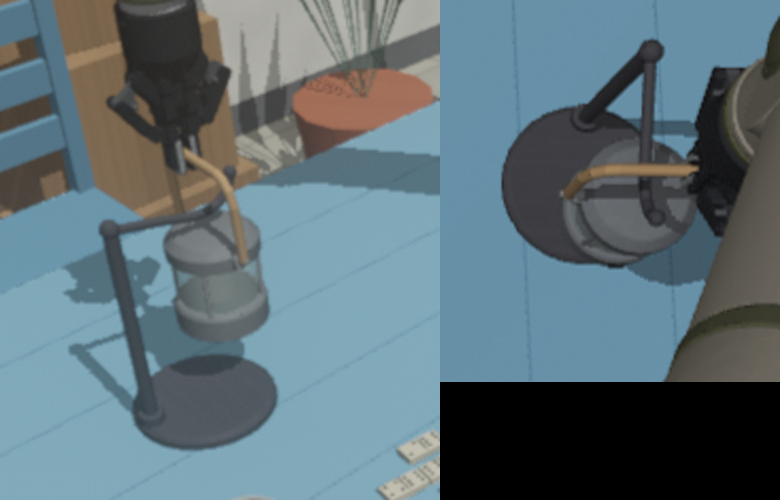

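The bar is over the arm past the ball (top crop bar row 170, ball row 217). Lowering now.

Request:
play_rows --motion '[0.004, 0, 0, 0, 0.008, 0, 0, 0, 0.009, 0, 0, 0, 0.008, 0, 0, 0, 0.005, 0, 0, 0, 0.003, 0, 0, 0, 0, 0, 0, 0]'

```text
clock: 16.8
position: [0.618, -0.3018, 0.2258]
orientation: [-1.529, 1.56, 3.132]
contact_force: [-0.1, -0.3, -4.1]
opening: 0.0072
```

```bash
python3 v.py 15
```

```text
clk 16.8 pos [ 0.618  -0.3018  0.2258] jaw -0.051 shift [-0.0422  0.0022 -0.0009] turn -0.001 F [-0.1 -0.3 -4.1] op 0.0072 tx [-0.01  0.   -1.  ]
```

View pics/c15.png

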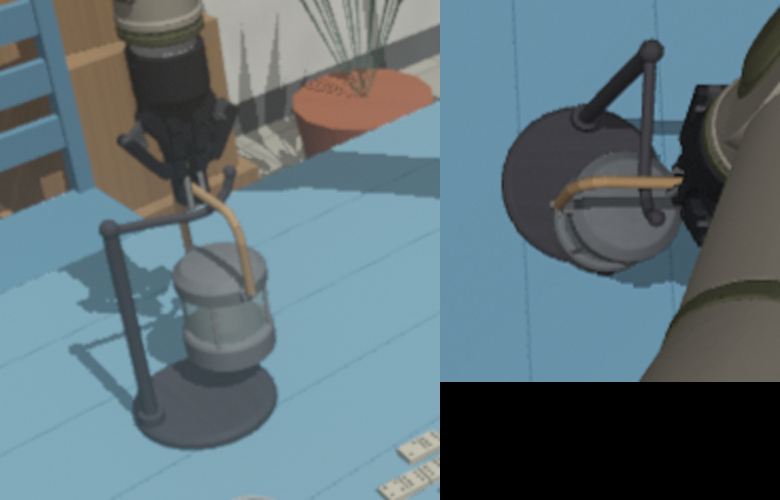

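Still clear of the rod. The bar's middle looks several mm off to +y of the arm, so I'll measure that before setting it down, since the lantern has to hang level.

```bash
python3 - <<'E'
from h import *
s=cv2.imread("pics/scene15.png"); t=cv2.imread("pics/top15.png")
mt=bamboo(t,(450,195,515,222)); ys,xs=np.nonzero(mt); print("top bamboo cols",xs.min(),xs.max(),"rows",ys.min(),ys.max())
for c in range(xs.min(),xs.max()+1,4): r=ys[xs==c]; print(c,r.min(),r.max(),end=" | ")
print()
# dark arm columns at rows
for r in (150,160,170,180,190,195,200):
    row=cv2.cvtColor(t,cv2.COLOR_BGR2GRAY)[r,485:512]; print(r,row.tolist())
cv2.imwrite("pics/z15.png",cv2.resize(t[185:235,445:520],None,fx=10,fy=10,interpolation=cv2.INTER_NEAREST))
E
```

```text
top bamboo cols 453 514 rows 203 218
453 215 217 | 457 210 217 | 461 206 213 | 465 204 210 | 469 203 209 | 473 203 208 | 477 203 208 | 481 203 208 | 485 203 208 | 489 203 208 | 493 203 208 | 497 203 208 | 501 203 208 | 505 203 208 | 509 203 208 | 513 203 206 | 
150 [134, 114, 70, 40, 39, 39, 37, 35, 34, 31, 37, 53, 63, 69, 65, 56, 72, 126, 126, 135, 136, 136, 135, 135, 136, 135, 135]
160 [32, 29, 36, 69, 112, 135, 135, 135, 135, 128, 82, 57, 66, 68, 62, 61, 98, 132, 117, 131, 135, 135, 136, 135, 136, 135, 135]
170 [135, 134, 135, 135, 136, 135, 136, 136, 136, 125, 52, 63, 69, 66, 56, 75, 135, 135, 129, 121, 135, 135, 136, 135, 136, 136, 136]
180 [49, 49, 50, 49, 50, 45, 44, 58, 75, 61, 58, 66, 67, 63, 56, 65, 85, 85, 85, 80, 82, 85, 84, 85, 85, 85, 86]
190 [66, 66, 67, 65, 64, 63, 64, 63, 63, 52, 62, 67, 66, 55, 45, 74, 124, 135, 135, 132, 122, 133, 135, 135, 136, 136, 136]
195 [93, 94, 95, 95, 94, 92, 90, 85, 70, 55, 65, 69, 63, 53, 54, 69, 63, 68, 95, 132, 121, 129, 136, 135, 135, 130, 91]
200 [98, 98, 98, 99, 98, 98, 97, 91, 63, 57, 65, 68, 62, 56, 74, 97, 97, 91, 80, 71, 69, 70, 90, 114, 81, 80, 82]
```

View pics/z15.png

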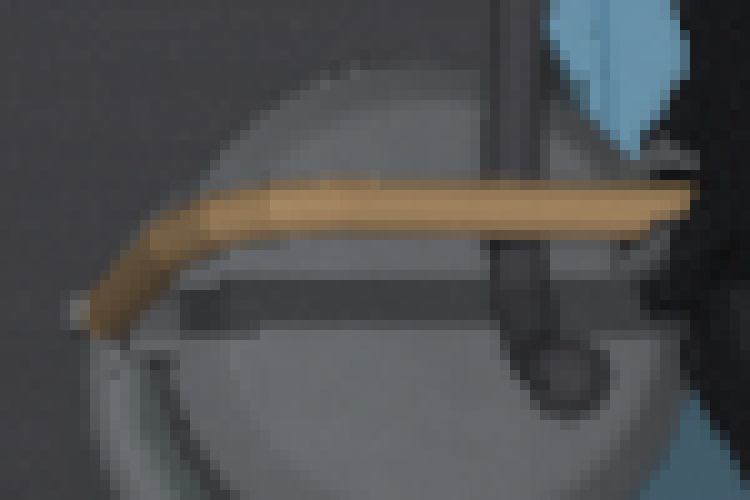

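```bash
python3 - <<'E'
from h import *
s=cv2.imread("pics/scene15.png"); t=cv2.imread("pics/top15.png")
cv2.imwrite("pics/zs15.png",cv2.resize(s[140:250,180:260],None,fx=6,fy=5.4,interpolation=2))
mt=bamboo(t,(450,195,515,222))
tl=seg(mt,(474,205.5),(508,205.5),trim=0)
i=s.astype(int); ms=((i[:,:,2]-i[:,:,0])>12).astype(np.uint8); k=np.zeros_like(ms); k[150:210,200:242]=ms[150:210,200:242]
cv2.imwrite("pics/zm15.png",cv2.resize(k[140:250,180:260]*255,None,fx=6,fy=5.4,interpolation=0))
# vertical direction in scene at lantern
X=np.array([.62,-.275,.24])
print("proj top/bottom of plumb line", proj("scene",X),proj("scene",X-[0,0,.078]),proj("scene",X-[0,0,.19]))
print("pivot+y expected",proj("scene",X+[.003,.06,-.09]+[0,0,.0055]),proj("top",X+[.003,.06,-.09+.0055]))
E
```

```text
proj top/bottom of plumb line [211.8935 158.8306] [217.3766 191.3848] [224.5724 234.1085]
pivot+y expected [233.6778 205.6475] [453.1504 213.6618]
```

View pics/zs15.png

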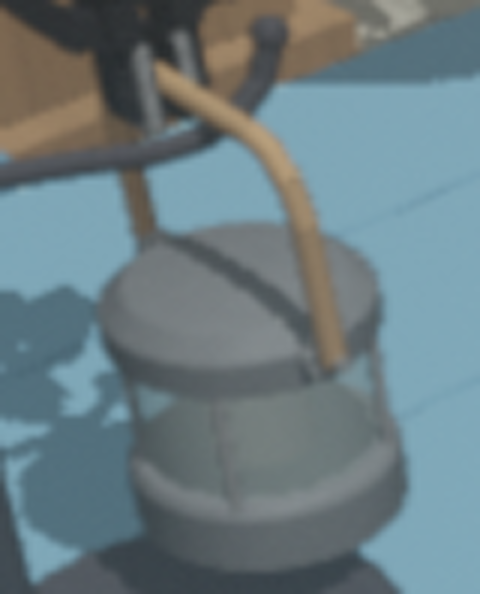

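```bash
python3 - <<'E'
from h import *
print("arm", plane("top",(496.7,203),.232), plane("top",(498,185),.234), plane("top",(497.5,170),.238), "ball",plane("top",(501.8,222.5),.262),"post",plane("top",(499.3,144.2),.255))
print("ball top15", plane("top",(502,222.5),.262))
for y in (-.2758,): print("bar mid col",proj("top",[.617,y,.2455]),"straight end",proj("top",[.617,y+.038,.2455]),"corner",proj("top",[.617,y+.06,.2455-.09]))
print("piv tri",tri((235,205.8),(456,215.5)))
E
```

```text
arm [ 0.6272 -0.2752  0.232 ] [ 0.6587 -0.2788  0.234 ] [ 0.6845 -0.2784  0.238 ] ball [ 0.5882 -0.2731  0.262 ] post [ 0.7259 -0.2792  0.255 ]
ball top15 [ 0.5882 -0.2735  0.262 ]
bar mid col [499.5785 207.3887] straight end [477.4476 207.9426] corner [453.7438 216.8212]
piv tri (array([ 0.6188, -0.2199,  0.1511]), array([0.83, 0.93]))
```

```bash
python3 - <<'E'
from h import *
y=np.array([.05,.9987,0])
M=np.array([.6193,-.2758,.2455])
for d in (-.038,0,.02,.038): print(d,proj("scene",M+y*d),proj("top",M+y*d))
for e in [(.06,-.027),(.06,-.06),(.06,-.09)]: print(e,proj("scene",M+y*e[0]+[0,0,e[1]]),proj("top",M+y*e[0]+[0,0,e[1]]))
s=cv2.imread("pics/scene15.png")
cv2.imwrite("pics/zs15b.png",cv2.resize(s[145:210,195:245],None,fx=12,fy=9,interpolation=0))
E
```

```text
-0.038 [201.6661 149.5155] [521.6743 206.6062]
0 [211.5493 156.1793] [499.4972 206.0711]
0.02 [216.8989 159.7863] [487.8327 205.7897]
0.038 [221.804  163.0937] [477.3391 205.5365]
(0.06, -0.027) [229.7078 179.0181] [461.065  208.0191]
(0.06, -0.06) [231.8289 193.0127] [457.0707 211.2471]
(0.06, -0.09) [233.6979 205.3433] [453.6401 214.0197]
```

View pics/zs15b.png

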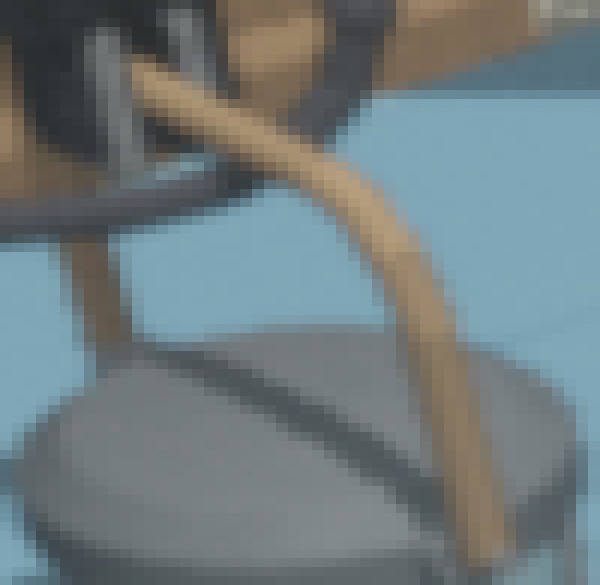

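The cameras disagree on the bar's offset from the arm, by about ±4 mm, with no consistent side error and no roll. I'll lower until the hook takes the weight and check level after release.

Request:
play_rows --motion '[0.003, 0.001, 0, 0, 0.002, 0.001, 0, 0, 0.001, 0, 0, 0, 0, 0, 0, 0]'

```text
clock: 17.3
position: [0.621, -0.3023, 0.221]
orientation: [-1.398, 1.563, -3.02]
contact_force: [0.6, -0.2, -4.0]
opening: 0.0076
```

```bash
python3 v.py
```

```text
clk 17.3 pos [ 0.621  -0.3023  0.221 ] jaw -0.051 shift [-0.047  -0.0007 -0.0012] turn -0.001 F [ 0.6 -0.2 -4. ] op 0.0076 tx [-0.008 -0.001 -1.   ]
```

Request:
play_rows --motion '[0.0015, 0, 0, 0, 0.0015, 0, 0, 0, 0, 0, 0, 0]'

```text
clock: 17.6
position: [0.6213, -0.3025, 0.2198]
orientation: [-1.346, 1.565, -2.967]
contact_force: [-0.8, 0.1, 1.2]
opening: 0.0076
```

```bash
python3 v.py
```

```text
clk 17.6 pos [ 0.6213 -0.3025  0.2198] jaw -0.051 shift [-0.0482 -0.001  -0.0014] turn -0.001 F [-0.8  0.1  1.2] op 0.0076 tx [-0.006 -0.001 -1.   ]
```

The hook has taken the weight (Fz went from -4 to +1). One look before letting go.

```bash
python3 v.py 16
```

```text
clk 17.6 pos [ 0.6213 -0.3025  0.2198] jaw -0.051 shift [-0.0482 -0.001  -0.0014] turn -0.001 F [-0.8  0.1  1.2] op 0.0076 tx [-0.006 -0.001 -1.   ]
```

View pics/c16.png

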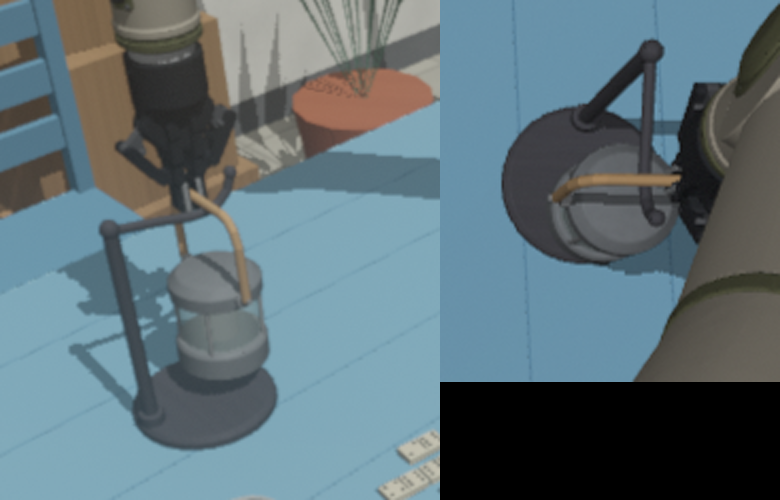

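The bar rests on the hook's low point with the ball in front of it. I'm opening the fingers a little and letting it settle, staying around the bar in case it needs correcting.

Request:
play_rows --motion '[0, 0, 0, 0, 0, 0, 0, 0, 0, 0, 0, 0, 0, 0, 0, 0, 0, 0, 0, 0, 0, 0, 0, 0, 0, 0, 0, 0, 0, 0, 0, 0]' --fingers 40

```text
clock: 18.5
position: [0.6224, -0.3033, 0.2199]
orientation: [-0.898, 1.566, -2.52]
contact_force: [0.3, 0.1, -0.2]
opening: 0.0341
```

```bash
python3 v.py 17; python3 - <<'E'
from h import *
s=cv2.imread("pics/scene17.png")
cv2.imwrite("pics/z17.png",cv2.resize(s[140:260,170:260],None,fx=6,fy=5,interpolation=2))
E
```

```text
clk 18.5 pos [ 0.6224 -0.3033  0.2199] jaw -0.051 shift [-0.0481 -0.0019 -0.002 ] turn -0.001 F [ 0.3  0.1 -0.2] op 0.0341 tx [-0.004 -0.003 -1.   ]
```

View pics/z17.png

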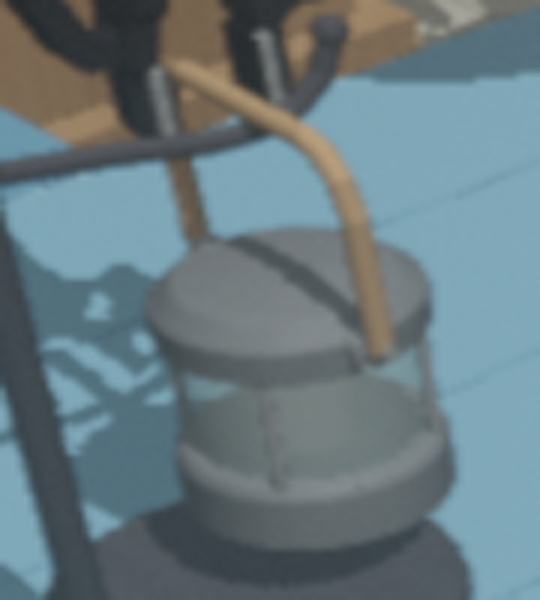

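View pics/c17.png

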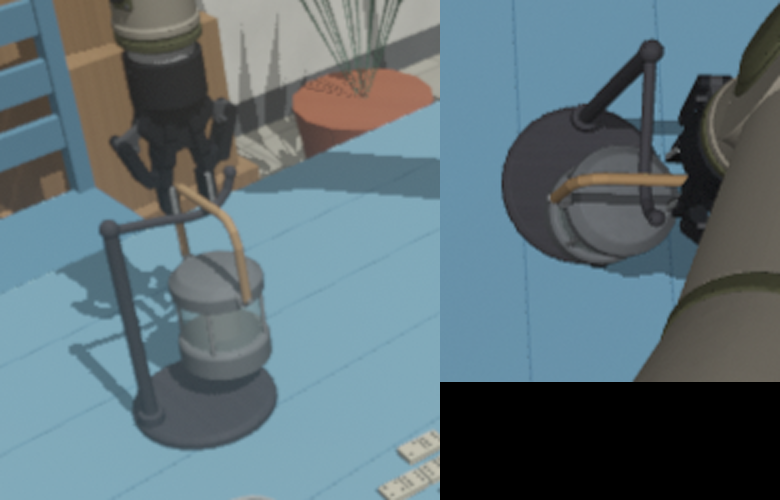

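It hangs on the hook and looks level, with the fingers open either side of the bar. Retreating straight up.

Request:
play_rows --motion '[-0.004, 0, 0, 0, -0.006, 0, 0, 0, -0.008, 0, 0, 0, -0.01, 0, 0, 0, -0.012, 0, 0, 0, -0.015, 0, 0, 0, -0.02, 0, 0, 0, -0.02, 0, 0, 0, -0.02, 0, 0, 0, -0.01, 0, 0, 0]'

```text
clock: 19.6
position: [0.6225, -0.3032, 0.356]
orientation: [-0.44, 1.567, -2.062]
contact_force: [0.1, -1.1, -0.0]
opening: 0.0338
```

```bash
python3 v.py 18; python3 - <<'E'
from h import *
s=cv2.imread("pics/scene18.png")
cv2.imwrite("pics/z18.png",cv2.resize(s[140:260,170:260],None,fx=6,fy=5,interpolation=2))
E
```

```text
clk 19.6 pos [ 0.6225 -0.3032  0.356 ] jaw -0.052 shift [ 0.088  -0.0018 -0.0024] turn -0.002 F [ 0.1 -1.1 -0. ] op 0.0338 tx [-0.002 -0.004 -1.   ]
```

View pics/c18.png

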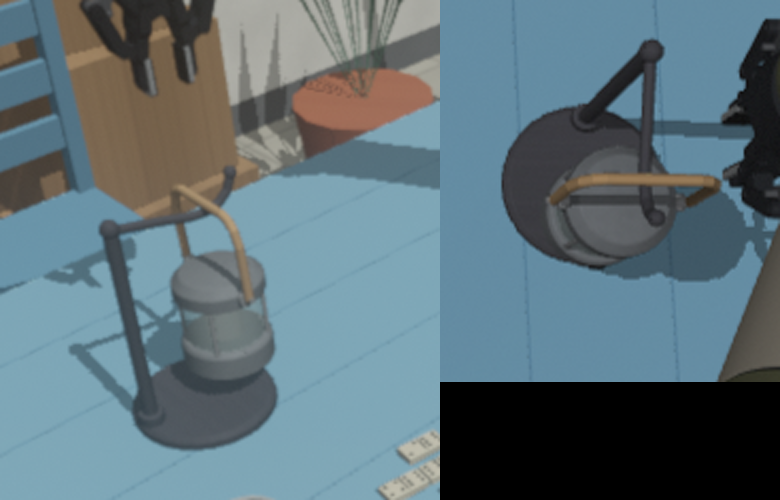

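View pics/z18.png

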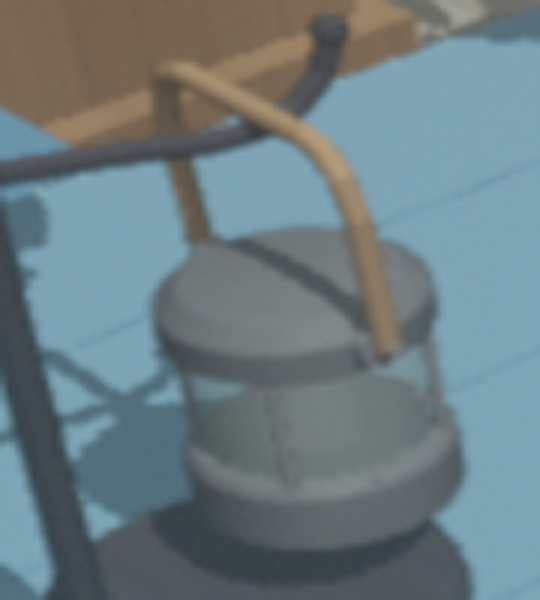

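The gripper is clear. I'll move it further off, let the lantern settle, then measure level.

Request:
play_rows --motion '[-0.01, -0.02, 0, 0, -0.01, -0.03, 0, 0, -0.005, -0.03, 0, 0, 0, -0.03, 0, 0, 0, -0.02, 0, 0, 0, -0.01, 0, 0, 0, 0, 0, 0, 0, 0, 0, 0, 0, 0, 0, 0, 0, 0, 0, 0]'

```text
clock: 20.7
position: [0.4789, -0.2928, 0.3742]
orientation: [-1.537, 1.561, 3.127]
contact_force: [0.5, -1.0, -0.4]
opening: 0.0342
```

Request:
play_rows --motion '[0, 0, 0, 0, 0, 0, 0, 0, 0, 0, 0, 0, 0, 0, 0, 0, 0, 0, 0, 0, 0, 0, 0, 0, 0, 0, 0, 0, 0, 0, 0, 0, 0, 0, 0, 0, 0, 0, 0, 0]'

```text
clock: 21.7
position: [0.4805, -0.2926, 0.3735]
orientation: [-1.515, 1.56, -3.132]
contact_force: [0.1, -0.2, 0.1]
opening: 0.0343
```

Request:
play_rows --motion '[0, 0, 0, 0, 0, 0, 0, 0, 0, 0, 0, 0, 0, 0, 0, 0, 0, 0, 0, 0, 0, 0, 0, 0, 0, 0, 0, 0, 0, 0, 0, 0, 0, 0, 0, 0, 0, 0, 0, 0]'

```text
clock: 22.7
position: [0.4804, -0.2926, 0.3735]
orientation: [-1.513, 1.56, -3.13]
contact_force: [-0.4, 0.3, 0.8]
opening: 0.0343
```

```bash
python3 v.py 19; python3 - <<'E'
from h import *
s=cv2.imread("pics/scene19.png"); t=cv2.imread("pics/top19.png")
a=cv2.resize(s[140:250,175:255],None,fx=5,fy=5,interpolation=2);b=cv2.resize(t[180:250,440:520],None,fx=4.8,fy=4.8,interpolation=2)
cv2.imwrite("pics/z19.png",np.hstack([a,cv2.copyMakeBorder(b,0,a.shape[0]-b.shape[0],0,0,0)]))
E
```

```text
clk 22.7 pos [ 0.4804 -0.2926  0.3735] jaw -0.046 shift [0.104  0.1416 0.0018] turn 0.004 F [-0.4  0.3  0.8] op 0.0343 tx [-0.011 -0.    -1.   ]
```

View pics/z19.png

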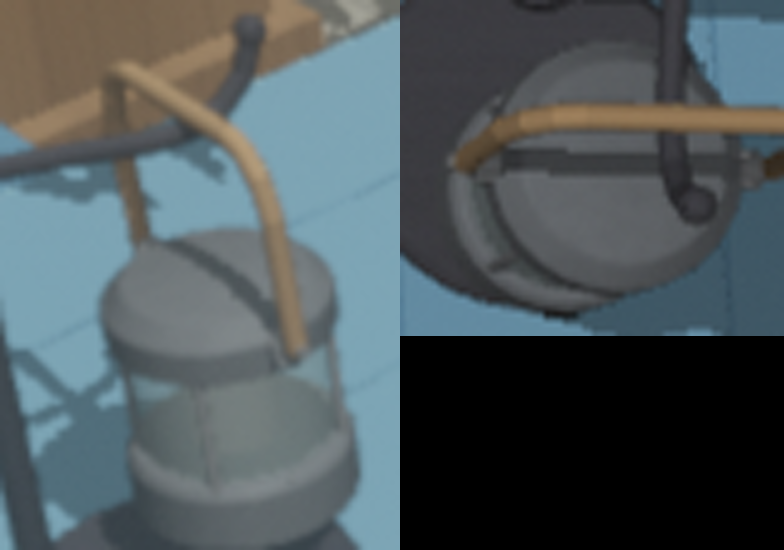

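```bash
python3 - <<'E'
from h import *
s=cv2.imread("pics/scene19.png"); t=cv2.imread("pics/top19.png")
mt=bamboo(t,(445,190,545,225)); ys,xs=np.nonzero(mt); print(xs.min(),xs.max(),ys.min(),ys.max())
for c in range(xs.min(),xs.max()+1,3): r=ys[xs==c]; print(c,round(r.mean(),1),len(r),end=" | ")
print()
# scene: bar edges vs background wood; use gradient by column: print R channel rows
g=s[:,:,2].astype(int)
for c in (203,207,211,215,219): print(c,g[150:172,c].tolist())
cv2.imwrite("pics/z19t.png",cv2.resize(t[185:230,440:550],None,fx=7,fy=7,interpolation=2))
E
```

```text
451 531 201 216
451 213.0 3 | 454 212.0 7 | 457 210.0 7 | 460 207.5 8 | 463 206.0 5 | 466 204.5 6 | 469 204.5 6 | 472 203.5 6 | 475 203.5 6 | 478 203.5 6 | 481 203.5 6 | 484 203.5 6 | 487 203.5 6 | 490 203.5 6 | 493 204.0 7 | 496 204.0 7 | 499 204.5 6 | 502 204.5 6 | 505 204.5 6 | 508 204.5 6 | 511 205.0 5 | 514 205.0 5 | 517 209.2 9 | 520 209.0 10 | 523 208.0 11 | 526 207.0 9 | 529 207.0 7 | 
203 [119, 118, 121, 139, 161, 163, 150, 130, 111, 109, 115, 116, 118, 117, 115, 107, 90, 85, 80, 71, 71, 97]
207 [119, 127, 140, 147, 149, 152, 162, 165, 158, 142, 119, 104, 109, 112, 100, 86, 87, 82, 74, 72, 96, 122]
211 [130, 149, 151, 150, 146, 135, 122, 124, 140, 160, 164, 152, 131, 104, 79, 65, 66, 63, 65, 74, 84, 101]
215 [153, 153, 148, 135, 121, 117, 117, 118, 118, 119, 126, 148, 163, 159, 143, 119, 89, 75, 81, 83, 83, 83]
219 [152, 144, 127, 121, 118, 113, 100, 87, 82, 82, 81, 80, 87, 119, 153, 164, 160, 143, 120, 107, 114, 118]
```

View pics/z19t.png

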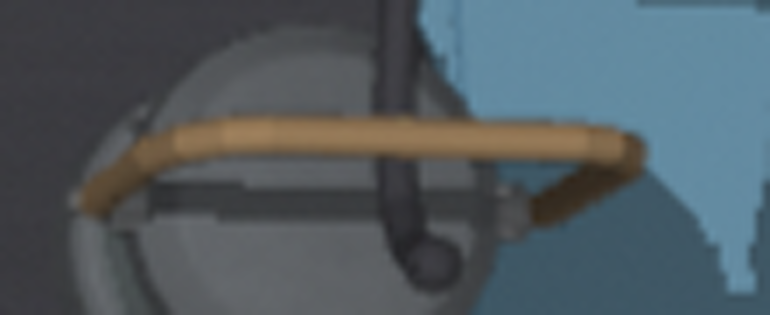

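```bash
python3 - <<'E'
from h import *
A=plane("top",(453.6,213.5),.15);B=plane("top",(517.9,215),.15);print(A,B,"mid",(A+B)/2,"len",np.linalg.norm(A-B))
# corners at bar level: outermost cols of rod at z~.225
L=plane("top",(455,210),.2);R=plane("top",(531.5,206),.225);print(L,R)
print("+y pivot tri",tri((233.3,208.5),(453.6,213.5)))
# bar direction
cols=np.array([203,207,211,215,219.]);rows=np.array([154.7,156.8,159.9,162.5,165.4])
k,b=np.polyfit(cols,rows,1); ls=np.array([k,-1,b]); tl=np.polyfit([475,484,493,502,511],[203.5,203.6,204,204.5,204.9],1); lt=np.array([tl[0],-1,tl[1]])
X,d=line3(ls,lt); d*=np.sign(d[1]); t=(-.275-X[1])/d[1]; print("bar at y=-.275",X+d*t,"dir",d)
# lantern cap centre & base in scene: edges
s=cv2.imread("pics/scene19.png").astype(int)
for X0 in ([.622,-.275,.240],[.622,-.275,.235]):
    X0=np.array(X0); print(proj("scene",X0-[0,0,.078]),proj("scene",X0-[0,0,.19]),proj("top",X0-[0,0,.078]),proj("top",X0-[0,0,.19]))
print((np.array([75,310])/5+[175,140]))
E
```

```text
[ 0.6242 -0.217   0.15  ] [ 0.6183 -0.3372  0.15  ] mid [ 0.6212 -0.2771  0.15  ] len 0.12029529232274573
[ 0.6222 -0.2091  0.2   ] [ 0.6216 -0.3378  0.225 ]
+y pivot tri (array([ 0.6241, -0.2171,  0.1481]), array([0.23, 0.26]))
bar at y=-.275 [ 0.6235 -0.275   0.2399] dir [0.0635 0.9978 0.0191]
[216.5927 191.7563] [223.8341 234.4952] [486.2482 212.7946] [471.8989 222.1335]
[216.9325 193.7615] [224.1403 236.3023] [485.5474 213.2506] [471.3182 222.5114]
[190. 202.]
```

It is hanging level:

| Check | Measured | Expected |
|---|---|---|
| Bar height | 0.2399 m | 0.240 m |
| Bar tilt | about 1° (noise level) | 0° |
| Pivot middle y | -0.277 | -0.275 (arm) |

Next I'll check that it has stopped swinging and that nothing else moved.

Request:
play_rows --motion '[0, 0, 0, 0, 0, 0, 0, 0, 0, 0, 0, 0, 0, 0, 0, 0, 0, 0, 0, 0, 0, 0, 0, 0, 0, 0, 0, 0, 0, 0, 0, 0, 0, 0, 0, 0, 0, 0, 0, 0]'

```text
clock: 23.8
position: [0.4805, -0.2926, 0.3735]
orientation: [-1.515, 1.56, -3.132]
contact_force: [-0.2, -0.1, -0.3]
opening: 0.034
```

Request:
play_rows --motion '[0, 0, 0, 0, 0, 0, 0, 0, 0, 0, 0, 0, 0, 0, 0, 0, 0, 0, 0, 0, 0, 0, 0, 0, 0, 0, 0, 0, 0, 0, 0, 0, 0, 0, 0, 0, 0, 0, 0, 0]'

```text
clock: 24.8
position: [0.4804, -0.2926, 0.3735]
orientation: [-1.517, 1.56, -3.134]
contact_force: [0.4, -0.6, 0.5]
opening: 0.0339
```

```bash
python3 - <<'E'
from h import *
snap("20"); o=snap("21")
for _ in range(6): o2=snap("22")
for n,(x0,y0,x1,y1) in [("scene",(180,140,260,260)),("top",(440,180,545,250))]:
    im=[cv2.imread(f"pics/{n}{k}.png")[y0:y1,x0:x1].astype(int) for k in (19,20,21,22)]
    print(n,"max/mean diff vs last:",[(abs(i-im[-1]).max(),round(abs(i-im[-1]).mean(),2)) for i in im[:-1]])
a=cv2.imread("pics/top0.png"); b=o2["top"]; d=abs(a.astype(int)-b).max(2)
for nm,(x0,y0,x1,y1) in dict(dom=(312,222,372,302),cup=(312,120,366,176),ash=(172,340,236,400)).items():
    print(nm,"top px changed>40:",(d[y0:y1,x0:x1]>40).sum())
print(robot.sense()["clock"])
cv2.imwrite("pics/fin.png",np.hstack([cv2.resize(o2["scene"],(400,300)),cv2.resize(b,(400,300))]))
E
```

```text
scene max/mean diff vs last: [(np.int64(4), np.float64(0.51)), (np.int64(4), np.float64(0.5)), (np.int64(4), np.float64(0.51))]
top max/mean diff vs last: [(np.int64(4), np.float64(0.57)), (np.int64(3), np.float64(0.58)), (np.int64(4), np.float64(0.57))]
dom top px changed>40: 0
cup top px changed>40: 0
ash top px changed>40: 427
25.6
```

View pics/fin.png

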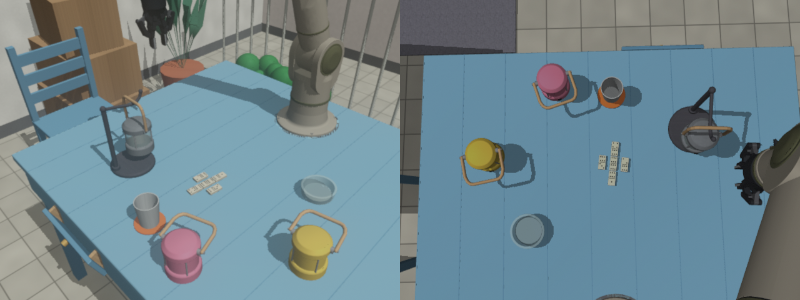

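The lantern is motionless; differences between frames are only noise. The dominoes and cup are unchanged. The ashtray is still at top (204,370), and the pixel change there is the robot's shadow, which has moved off it. Handing in.

```bash
python3 -c "
from station import robot
print(robot.hand_in())"
```

```text
the job is handed in; nothing more can be done
None
```

The lantern hangs by its handle in the hook, level and no longer swinging. However, it leaned for about 1.5 s while I was raising the handle, so "stays standing" was not met cleanly. I handed the job in at about 25.6 s.

- **Raising the handle:** I gripped the bar 26 mm off its middle and swung it up. Past about 1.05 rad the bar bound in the pads, and the lantern leaned part-way. I backed up, opened the fingers so it settled flat, then pushed the handle upright without gripping it. It did not tip over.
- **Hanging:** I lifted the lantern with the handle upright, passed the bar over the hook's ball end and lowered it. When the wrist force showed the hook had taken the weight (from about -4 N to +1 N), I let go and moved clear.

**Last checks:**
- The bar is at 0.240 m, as expected.
- Its tilt measures about 1°, within measuring error.
- The lantern's middle is about 2 mm from the arm's line.
- Pictures taken 2 s and more apart show no movement.
- The dominoes, cup and coaster are unchanged in the top picture.
- The pixel check on the ashtray did show changes. I put these down to the robot's shadow moving, because by eye the ashtray sits at the same place.
- Before set-down the two cameras disagreed by several millimetres on the bar's sideways position; the measurement after release settled it.

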